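# Clear the toppled canister off the kettle switch and switch the kettle on

## Robot

A 6-joint arm with a two-finger parallel gripper is mounted at the origin on the work surface. World frame = base frame: x ahead of the robot, y to its left, z up, the work surface at z = 0. Lengths are in mm, angles in rad, forces in N, time in s.
With the tool pointing down it reaches from about 325 to 750 mm from the base axis. Payload 7.6 kg.
Tool frame: the origin (TCP) lies between the finger pads; the fingertips stand ahead of it and the grasp point (between the pads) lies 5 mm behind it (arm.tcp_to_tips is the z of the fingertips in the tool frame, in mm); z points along the fingers, y is the direction in which the jaws open and shut (so a half turn about z gives the same grasp; the last joint's range is limited). The gripper opens to 85 mm and grips with 20 to 120 N. Pads are 22 mm wide; open, the fingers measure 114 mm over their backs; the gripper's body (76 mm by 85 mm) begins 54 mm behind the grasp point. The pads swing forward as they close: fully open they stand 13 mm farther back than shut.
Start: joints at [-1.251, 0.052, 1.401, -0, 1.689, -0.07], TCP at [199.528, -485.63, 209.023] pointing down, gripper open.
Joint ranges: [-2.9, 2.9], [-0.91, 2.17], [0.12, 2.37], [-1.06, 4.2], [0.26, 2.73], [-2.93, 2.93]. Speed limits (rad/s): [2.57, 2.57, 3.01, 3.14, 3.14, 3.14].

## Interface

Orientations are given as a unit quaternion [w, x, y, z].
In Python, from station import monitor, vision, arm gives the robot as it stands.
- The arm moves only by the tool send_rows, never from a script. Its argument "steps" is a list of rows, each an object with "gripper": the closure in counts, from 0 (fully open) to 255 (shut); "offset": the shift along the tool's x, y, z in mm, a list of three; "twist": the turn about the tool's z in degrees. A call has 1 to 5 rows; each row is the pose to reach, as a shift and turn from the pose commanded when the call began, along the tool's axes at that moment; what a row does not reach only later rows make up. A row lasts 1/10 s, in which the tool goes at most 50 mm and 8.59 degrees, less where a joint would pass 70% of its speed; a pose out of reach is approached as far as the arm can. A call with a gripper value outside its range is refused whole. The fingers move at their own pace and stop on an object; the grip force is fixed at half the most. Time passes only in rows, so rows that repeat a pose let the fingers close. It gives the time, the measured TCP pose, the force and the opening at its end, in the units of the state.
- monitor.observe(): the state, without advancing time (a new reading comes with each control period).
- vision.camera(name): name is "scene" or "top" or "wrist"; returns the picture (420x560x3 uint8, red, green, blue); there is no depth.
- vision.camera_model(name): a dict with "K" (3x3 intrinsics, pixels), "dist_coeffs" ([k1, k2, p1, p2, k3] as OpenCV has them; the pictures are not rectified), "position" and "attitude" of the camera in the world; the wrist camera has in their place "tool_from_camera" (4x4, takes a point from camera to tool coordinates, whose origin is the TCP and whose axes are the flange's). Camera axes: x right, y down, z forward; pixel columns grow to the right and rows downward; lengths in mm; the calibration is good to about 2 mm. A picture is of the moment at which its call begins: read the wrist's pose just before it. camera_model takes no time and is no camera call.
- arm.job_done(): hands the job in, once; it reports no verdict.
The state is a dict: "t": time; "joint_pos": joint angles; "qd": joint speeds; "joint_torque": joint torques, N m; "position": TCP position; "orientation": TCP orientation; "ft_force": force on the tool from outside, world axes, zero at the start; "ft_torque": the same for the moment, N m; "opening": opening from 0.0 (shut) to 1.0 (fully open).
Only numpy, scipy, OpenCV 4.12 (cv2) and the standard library are available. Lean on these libraries where they do the work, as an engineer would, in place of code of your own. Each camera call takes 0.05 s, during which the arm holds its last target.

## Task

The square tea canister has toppled over on top of the kettle's rocker switch. Lift it off without letting it drop and stand it upright, knob up, in the middle of the round cork mat; then, with the canister released, switch the kettle on by pressing the outer end of the rocker (the end away from the kettle) fully down. Do not shift the cups, the dish or the spoon.

Things in the scene. Friction and masses are not known exactly. Their poses are not given: they have to be found in the camera images.
- kettle_base: Electric kettle locked on its grey power base: one fixed piece. Origin: centre of the underside of the round base (176 mm across, 22 mm high). White kettle 136 mm across, lid knob top at 236 mm; handle reaches 121 mm from the centre to the base's -y, spout to +y. A flat tongue, 92 mm wide, 22 mm high, runs along the base's -x axis to 215 mm from the origin and carries the switch.
- switch_centre (a point): Point on the tongue's top, 165 mm from the base origin along its -x, 22 mm above the table, under the middle of the rocker. Two guard ribs flank the rocker, along the base's x: 75 mm long, centred 34 mm to each side (+-y) of this point, 8 mm wide (60 mm clear between them), tops 38 mm above the table.
- rocker (a joint): Black rocker switch, 56 mm long along the base's x, 36 mm wide, two flat halves in a shallow V, tilting about the base's y axis 2 mm above switch_centre. 0 rad = off (outer half, away from the kettle, raised 0.32 rad; inner half level), 0.32 = on (outer half level, its top 26.5 mm above the table). Takes 2 to 4 N and stays where left.
- rocker_press (a point): Point on the top face of the rocker's outer half, 20 mm from its axis: where to press. It moves with the rocker (about 6 mm down when on).
- canister: Closed square metal tea canister: body 56 x 56 mm, 100 mm tall with its lid, plus a round knob 18 mm across, 13 mm high on the lid. 0.2 to 0.35 kg. Origin: centre of the 56 x 56 x 100 mm body; z axis points from underside to knob. Starts lying level across the two guard ribs, hiding the rocker, its centre 66 mm above the table, knob roughly towards world +y.
- canister_knob (a point): Top of the canister's knob, 63 mm from its origin along its z axis.
- mat: Round cork mat, fixed flat on the table, 130 mm across, 6 mm thick; origin at the centre of its underside. The canister is to stand on it.
- dish: Blue ceramic dish, 120 mm across, 32 mm high, loose; origin at the centre of its underside. Bystander.
- cup_a: Amber glass cup, 72 mm across, 80 mm high, loose; origin at the centre of its underside. Bystander.
- cup_b: Second amber glass cup, same as the first. Bystander.
- spoon: Stainless strainer spoon lying on the table, loose; origin under the centre of its 54 mm bowl (14 mm high), the handle runs 150 mm along its +x. Bystander.

How it is judged:
By the outcome, as a careful person would: the job done as asked, in the order asked, and still so for the second after the job is handed in, with the robot touching nothing.
It also fails if it takes over 51 s, if anything falls off the work surface, if the arm or the gripper's body presses on something with over 40 N, if the wrist force passes 120 N, or if a joint passes its speed limit or range.

## Working session

There is one attempt and no reset: what is moved stays moved. The work goes in short steps, Python scripts to look and compute and a tool call to move; the robot and the scene stay as the last step left them, time stands still between calls to the robot, and variables do not carry over. Pictures are saved under pics/ and viewed, and the job is handed in when it is done.

Besides the shell and the picture viewer there is one more tool, called after "Request:" in YAML: its name, and indented under it one key for each argument. send_rows: Moves the arm, as the interface text tells. Its arguments: {"type":"object","properties":{"steps":{"type":"array","items":{"type":"object","properties":{"gripper":{"type":"number"},"offset":{"type":"array","items":{"type":"number"}},"twist":{"type":"number"}}}}},"required":["steps"]}

```bash
ls; mkdir -p pics
python3 - <<'E'
from station import monitor, vision, arm
import cv2
s=monitor.observe();print(s, arm.tcp_to_tips)
for n in("scene","top","wrist"):
    cv2.imwrite(f"pics/{n}0.png",vision.camera(n)[:,:,::-1]); print(n,vision.camera_model(n))
E
```

```text
pics
{'t': 0.0, 'joint_pos': array([-1.25131856e+00,  5.28532399e-02,  1.40172431e+00, -1.42358861e-05,
        1.68856575e+00, -7.03006333e-02]), 'qd': array([ 0.00108348,  0.00042161, -0.00010498, -0.00126434,  0.00061285,
       -0.00113125]), 'joint_torque': array([ 5.58549687e-05, -3.81663966e+01, -3.60190737e+01, -1.01437693e-04,
        6.16856996e-03, -1.89878006e-05]), 'position': array([ 199.40595937, -485.30525672,  208.16402554]), 'orientation': array([-7.68434022e-04,  9.81068999e-01,  1.93656961e-01, -1.03361056e-04]), 'ft_force': array([0.63292395, 0.61196677, 0.51367701]), 'ft_torque': array([ 0.01702471, -0.00291813,  0.0432907 ]), 'opening': 1.0015435258931178} 14.0
scene {'K': array([[439.28743213,   0.        , 279.10343629],
       [  0.        , 439.28743213, 216.96657739],
       [  0.        ,   0.        ,   1.        ]]), 'dist_coeffs': array([-0.04228057,  0.        ,  0.        ,  0.        ,  0.        ]), 'position': array([ 957.57254923, -238.59487369,  855.39068582]), 'attitude': array([-0.23703107,  0.83591691,  0.47751851, -0.1305192 ])}
top {'K': ar
[... 295 characters left out ...]
414956]), 'attitude': array([ 0.02955672, -0.69717869,  0.71562295, -0.03085564])}
wrist {'K': array([[361.91170927,   0.        , 280.77475804],
       [  0.        , 361.91170927, 209.25685492],
       [  0.        ,   0.        ,   1.        ]]), 'dist_coeffs': array([-0.05643629,  0.        ,  0.        ,  0.        ,  0.        ]), 'tool_from_camera': array([[ 1.46345409e-04, -9.61335947e-01, -2.75378242e-01,
         6.98628630e+01],
       [ 9.99999555e-01,  3.97462255e-04, -8.56093086e-04,
         2.42862521e-01],
       [ 9.32445514e-04, -2.75377994e-01,  9.61335577e-01,
        -1.65473319e+02],
       [ 0.00000000e+00,  0.00000000e+00,  0.00000000e+00,
         1.00000000e+00]])}
```

View pics/scene0.png

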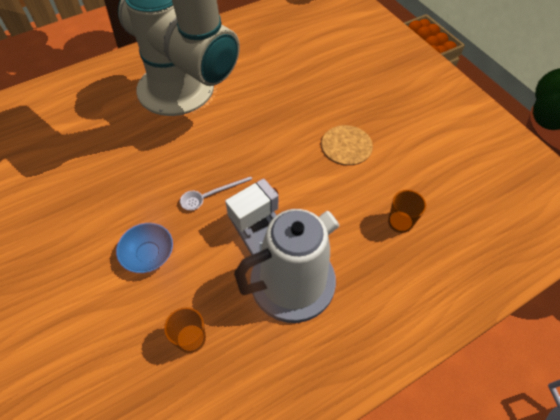

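View pics/top0.png

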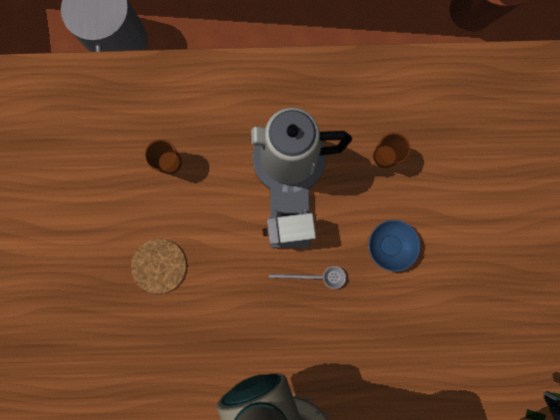

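The top view shows the kettle at (293,150), the canister at (293,229) with its knob on the left at (266,232), and the mat at (159,266). The dish is at (395,246), the spoon at (335,278) and the cups at (163,157) and (390,152). I'll measure these.

```bash
cat > h.py <<'E'
import numpy as np, cv2
from scipy.spatial.transform import Rotation as R
from station import monitor, vision, arm
def rot(q): return R.from_quat([q[1],q[2],q[3],q[0]]).as_matrix()
def cam(n,s=None):
    m=vision.camera_model(n)
    if n=="wrist":
        T=np.array(m["tool_from_camera"]);Rt=rot(s["orientation"])
        return m["K"],m["dist_coeffs"],Rt@T[:3,3]+s["position"],Rt@T[:3,:3]
    return m["K"],m["dist_coeffs"],np.array(m["position"]),rot(m["attitude"])
def ray(c,px,z):
    K,d,p,Rm=c
    u=cv2.undistortPoints(np.array(px,float).reshape(-1,1,2),K,d).reshape(-1,2)
    D=np.c_[u,np.ones(len(u))]@Rm.T
    return p+D*((z-p[2])/D[:,2])[:,None]
def proj(c,X):
    K,d,p,Rm=c
    X=(np.array(X,float).reshape(-1,3)-p)@Rm
    return cv2.projectPoints(X,np.zeros(3),np.zeros(3),K,d)[0].reshape(-1,2)
def blob(mask):
    n,l,st,c=cv2.connectedComponentsWithStats(mask.astype(np.uint8))
    return [(st[i].tolist(),c[i].round(1)) for i in np.argsort(-st[1:,4])[:6]+1]
E
python3 - <<'E'
from h import *
im=cv2.imread("pics/top0.png")
cv2.imwrite("pics/topz.png",cv2.resize(im[100:300,120:440],None,fx=2.5,fy=2.5,interpolation=cv2.INTER_CUBIC))
im2=cv2.imread("pics/scene0.png")
cv2.imwrite("pics/scz.png",cv2.resize(im2[120:320,160:440],None,fx=2.8,fy=2.8,interpolation=cv2.INTER_CUBIC))
c=cam("top")
print("approx")
for nm,px,z in[("mat",(159,266),6),("canL top",(296,228),94),("kettle knob",(293,131),236),("tongue end",(291,247),22)]:
    print(nm,ray(c,[px],z).round(1))
print(im[228,297],im[240,275],im[266,159],im[266,100],im[200,290])
E
```

```text
approx
mat [[410.9 289.9   6. ]]
canL top [[487.7 -31.3  94. ]]
kettle knob [[657.8 -24.  236. ]]
tongue end [[447.5 -22.   22. ]]
[173 179 179] [137 133 137] [ 65 102 138] [ 38  67 114] [92 87 87]
```

View pics/topz.png

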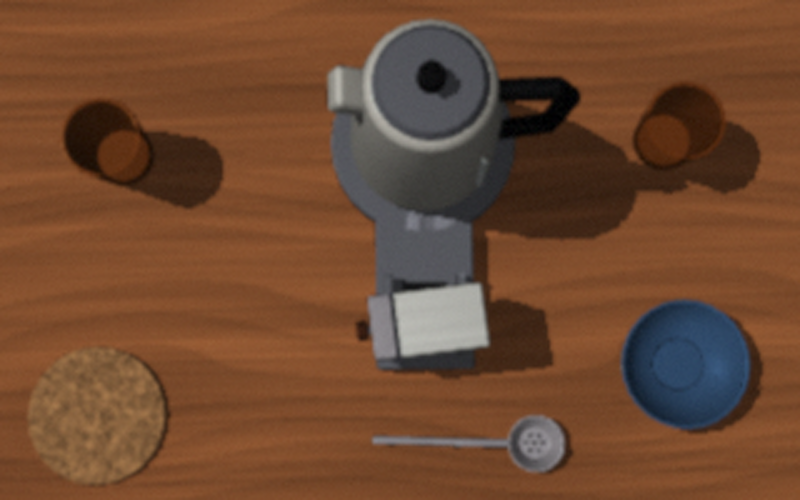

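View pics/scz.png

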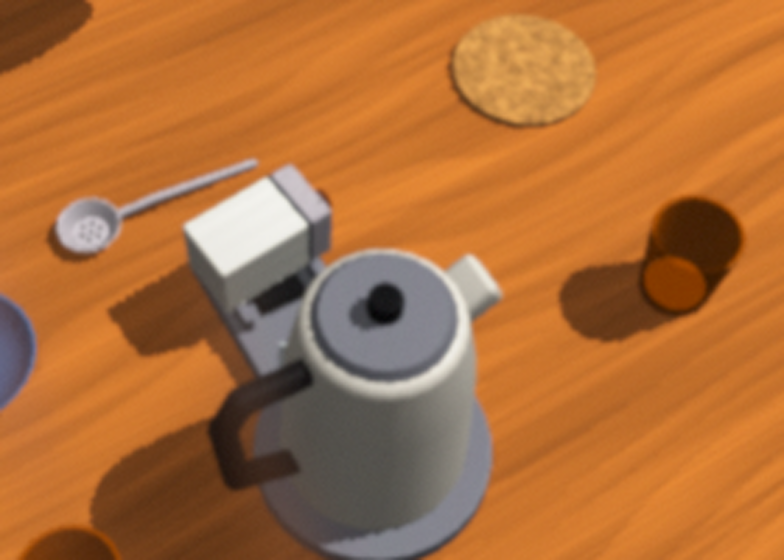

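Run:
```python
from h import *
im=cv2.imread("pics/top0.png");c=cam("top")
hsv=cv2.cvtColor(im,cv2.COLOR_BGR2HSV)
roi=np.zeros(im.shape[:2],bool);roi[205:255,255:325]=1
w=(im.min(2)>145)&(hsv[...,1]<40)&roi
cn=max(cv2.findContours(w.astype(np.uint8),0,1)[0],key=cv2.contourArea)
r=cv2.boxPoints(cv2.minAreaRect(cn));W=ray(c,r,94);print("white rect",r.round(1).tolist(),W.round(1).tolist(),cv2.minAreaRect(W[:,:2].astype(np.float32)))
roi[:]=0;roi[232:300,125:195]=1
f=cv2.medianBlur(im,5)
m=(f[...,1].astype(int)>85)&(f[...,0]>48)&roi
m=cv2.morphologyEx(m.astype(np.uint8),cv2.MORPH_CLOSE,np.ones((5,5)))
cn=max(cv2.findContours(m,0,1)[0],key=cv2.contourArea)
P=ray(c,cn.reshape(-1,2),6)[:,:2].astype(np.float32)
print("mat",cv2.minEnclosingCircle(P),cv2.fitEllipse(P))
# scene mat
im=cv2.imread("pics/scene0.png");c=cam("scene");hsv=cv2.cvtColor(im,cv2.COLOR_BGR2HSV)
print(im[145,347],im[110,347],hsv[145,347],hsv[110,347])
# tongue from top
im=cv2.imread("pics/top0.png");c=cam("top")
z=lambda p:np.array(p)/2.5+[120,100]-.3
for p in[(376,283),(377,367),(475,366),(472,225),(376,225)]:print("tongue",ray(c,[z(p)],22).round(1))
for p in[(358,330),(369,298),(375,368),(393,293),(398,357),(480,283),(489,346)]:print("can",ray(c,[z(p)],94).round(1),ray(c,[z(p)],66).round(1))
```

```text
white rect [[277.3999938964844, 217.60000610351562], [311.20001220703125, 213.39999389648438], [314.20001220703125, 237.1999969482422], [280.3999938964844, 241.39999389648438]] [[511.3, 8.0, 94.0], [518.5, -65.0, 94.0], [466.9, -69.7, 94.0], [459.7, 2.9, 94.0]] ((489.104736328125, -31.047931671142578), (51.82889175415039, 73.37773132324219), 5.610642910003662)
mat ((413.6544189453125, 293.6171569824219), 65.90991973876953) ((412.35369873046875, 293.8083190917969), (123.19105529785156, 127.14008331298828), 121.39808654785156)
[ 78 149 210] [ 44 116 201] [ 16 160 210] [ 14 199 201]
tongue [[528.4  24.6  22. ]]
tongue [[449.9  25.6  22. ]]
tongue [[448.4 -65.6  22. ]]
tongue [[580.9 -67.2  22. ]]
tongue [[583.2  23.2  22. ]]
can [[481.6  40.   94. ]] [[482.8  41.   66. ]]
can [[509.   29.9  94. ]] [[511.1  30.5  66. ]]
can [[448.7  26.2  94. ]] [[448.8  26.7  66. ]]
can [[512.7   9.1  94. ]] [[515.   9.  66.]]
can [[457.6   6.3  94. ]] [[458.    6.1  66. ]]
can [[519.4 -66.2  94. ]] [[521.9 -68.8  66. ]]
can [[464.9 -72.1  94. ]] [[465.6 -74.9  66. ]]
```

Measured so far:
- The canister centre is near (487,-19), with its axis 5.6° off +y and the knob tip near (481,43).
- The tongue is centred at y≈-21, which puts the switch at about (499,-21).
- The mat is near (413,293).

The tool can only point down. So I plan to grip the knob, let or make the canister pivot in the pads to hang upright, and set it on the mat. I'll move above it first.

Request:
send_rows:
  steps:
    - {"offset": [37, -31, 0], "twist": -8, "gripper": 0}
    - {"offset": [74, -62, 0], "twist": -16, "gripper": 0}
    - {"offset": [111, -93, 0], "twist": -24, "gripper": 0}
    - {"offset": [148, -124, 0], "twist": -32, "gripper": 0}
    - {"offset": [185, -154, 0], "twist": -40, "gripper": 0}

```text
t: 0.65
position: [312.5, -271.0, 208.8]
orientation: [0.0, 0.854, 0.52, 0.0]
ft_force: [0.3, -0.7, -0.3]
opening: 0.998
```

```bash
cat >> h.py <<'E'
def go(xyz,yaw_y=None,s=None):
    "offset in tool axes to reach world xyz; yaw of tool y"
    s=s or monitor.observe();Rt=rot(s["orientation"])
    o=Rt.T@(np.array(xyz)-s["position"]);a=np.degrees(np.arctan2(Rt[1,1],Rt[0,1]))
    print("t",round(s["t"],2),"pos",s["position"].round(1),"tooly",round(a,1),"z",Rt[:,2].round(3),"f",s["ft_force"].round(1),"open",round(s["opening"],3),"j",s["joint_pos"].round(2))
    print("offset",o.round(1),"twist",None if yaw_y is None else round(-(((yaw_y-a)+180)%360-180),1))
E
python3 -c "
from h import *
go([480,70,200],5.6)"
```

```text
t 0.65 pos [ 312.5 -271.   208.8] tooly -27.4 z [ 0. -0. -1.] f [ 0.3 -0.7 -0.3] open 0.998 j [-0.8  -0.27  1.7   0.    1.71 -0.33]
offset [379.9  -8.    8.8] twist -33.0
```

Request:
send_rows:
  steps:
    - {"offset": [48, -1, 1], "twist": -7, "gripper": 0}
    - {"offset": [96, -2, 2], "twist": -14, "gripper": 0}
    - {"offset": [144, -3, 3], "twist": -21, "gripper": 0}
    - {"offset": [192, -4, 4], "twist": -28, "gripper": 0}
    - {"offset": [240, -5, 5], "twist": -33, "gripper": 0}

```text
t: 1.15
position: [419.5, -56.0, 203.9]
orientation: [0.0, 0.672, 0.741, 0.0]
ft_force: [1.3, -0.5, 1.1]
opening: 0.994
```

```bash
python3 -c "
from h import *
go([478,75,200],5.6)"
```

```text
t 1.15 pos [419.5 -56.  203.9] tooly 5.6 z [ 0. -0. -1.] f [ 1.3 -0.5  1.1] open 0.994 j [-0.22 -0.24  1.68 -0.    1.7  -0.32]
offset [124.7  71.    3.9] twist -0.0
```

Request:
send_rows:
  steps:
    - {"offset": [40, 23, 1], "twist": 0, "gripper": 0}
    - {"offset": [80, 46, 2], "twist": 0, "gripper": 0}
    - {"offset": [125, 71, 4], "twist": 0, "gripper": 0}
    - {"offset": [125, 71, 4], "twist": 0, "gripper": 0}

```text
t: 1.55
position: [478.7, 77.5, 198.7]
orientation: [-0.001, 0.671, 0.741, -0.0]
ft_force: [0.6, -0.4, -0.3]
opening: 1.001
```

```bash
python3 -c "
from h import *
import pickle
s=monitor.observe();go([478,75,200],5.6,s)
im=vision.camera('wrist')[:,:,::-1];cv2.imwrite('pics/w1.png',im);pickle.dump(s,open('w1.pkl','wb'))
print(proj(cam('wrist',s),[[481,43,66],[484,31,94],[500,-21,25]]).round(0))
"
```

```text
t 1.55 pos [478.7  77.5 198.7] tooly 5.7 z [-0.002  0.001 -1.   ] f [ 0.6 -0.4 -0.3] open 1.001 j [ 0.08 -0.06  1.53  0.    1.67 -0.02]
offset [-2.4 -0.9 -1.3] twist 0.1
[[280. 231.]
 [282. 256.]
 [292. 278.]]
```

View pics/w1.png

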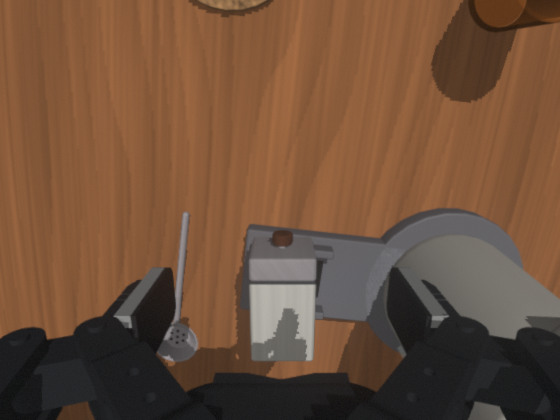

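```bash
python3 -c "
from h import *
import pickle
s=pickle.load(open('w1.pkl','rb'));c=cam('wrist',s)
im=cv2.imread('pics/w1.png')
cv2.imwrite('pics/w1z.png',cv2.resize(im[215:375,215:355],None,fx=4,fy=3.7,interpolation=cv2.INTER_CUBIC))
for n,p,z in [('lid corners top',[(250,255),(315,252)],94),('seam',[(250,281),(315,280)],94),('bottom corners',[(252,360),(313,358)],94),('knob axis',[(283,231),(283,238)],66),('mat bottom',[(232,11)],6)]: print(n,ray(c,p,z).round(1).tolist())
"
```

```text
lid corners top [[458.3, 29.6, 94.0], [510.1, 37.4, 94.0]]
seam [[460.0, 6.4, 94.0], [513.3, 12.7, 94.0]]
bottom corners [[467.5, -71.3, 94.0], [521.3, -63.7, 94.0]]
knob axis [[483.8, 42.9, 66.0], [484.5, 36.4, 66.0]]
mat bottom [[419.0, 226.6, 6.0]]
```

View pics/w1z.png

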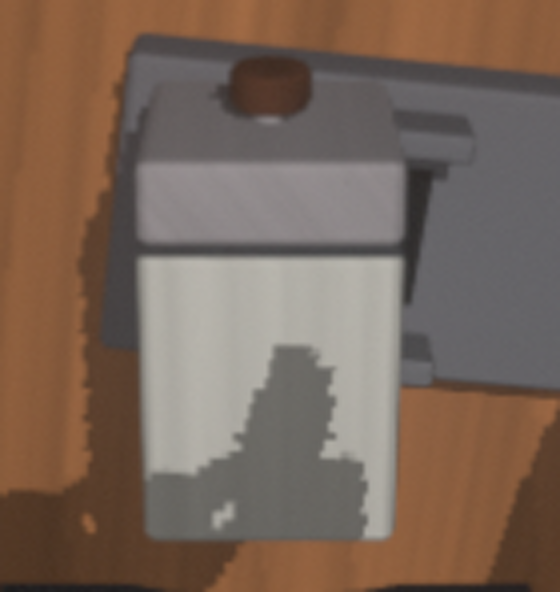

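```bash
python3 -c "
from h import *
go([482.5,46,73],5.6)"
```

```text
t 1.6 pos [478.2  75.4 199. ] tooly 5.6 z [-0.002 -0.    -1.   ] f [-0.4 -0.3 -0.3] open 0.996 j [ 0.08 -0.06  1.53  0.    1.67 -0.02]
offset [-29.7   1.6 126. ] twist -0.0
```

Request:
send_rows:
  steps:
    - {"offset": [-20, 1, 25], "twist": 0, "gripper": 0}
    - {"offset": [-30, 1.5, 60], "twist": 0, "gripper": 60}
    - {"offset": [-30, 1.5, 90], "twist": 0, "gripper": 80}
    - {"offset": [-30, 1.5, 115], "twist": 0, "gripper": 80}
    - {"offset": [-30, 1.5, 126], "twist": 0, "gripper": 80}

```text
t: 2.1
position: [480.8, 42.1, 71.5]
orientation: [-0.001, 0.674, 0.739, -0.002]
ft_force: [0.2, -0.2, -0.2]
opening: 0.69
```

```bash
python3 -c "
from h import *
s=monitor.observe();go([482.5,46,73],5.6,s)
im=vision.camera('wrist')[:,:,::-1];cv2.imwrite('pics/w2.png',im)
im=vision.camera('scene')[:,:,::-1];cv2.imwrite('pics/s2.png',cv2.resize(im[150:270,180:340],None,fx=4,fy=4,interpolation=cv2.INTER_CUBIC))
"
```

```text
t 2.1 pos [480.8  42.1  71.5] tooly 5.2 z [-0.004 -0.    -1.   ] f [ 0.2 -0.2 -0.2] open 0.69 j [ 0.01  0.03  1.7  -0.    1.41 -0.08]
offset [ 3.7  2.1 -1.5] twist -0.4
```

View pics/w2.png

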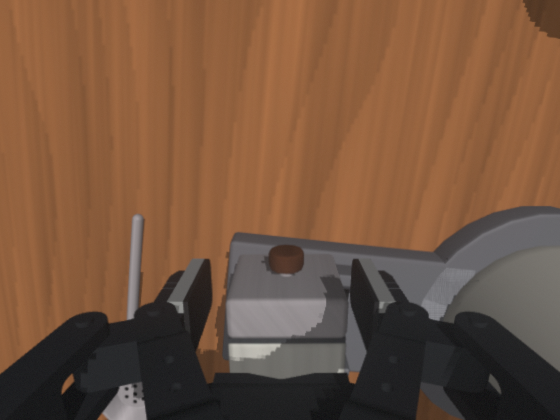

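View pics/s2.png

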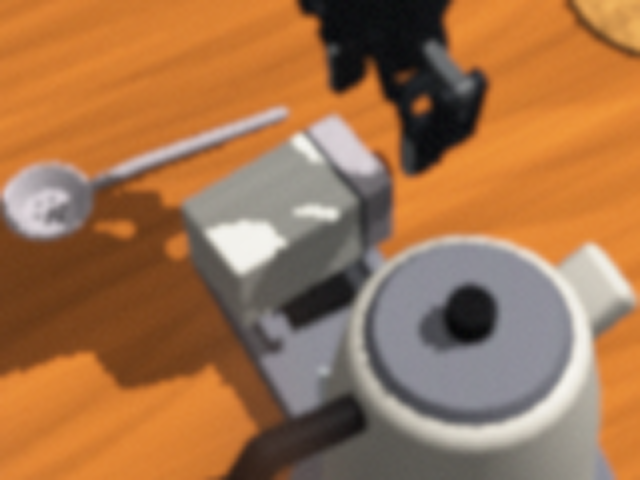

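```bash
python3 -c "
from h import *
s=monitor.observe();go([482.5,46,73],5.6,s);c=cam('wrist',s);Rt=rot(s['orientation'])
for p in [(0,0,0),(0,0,14),(11,0,14),(-11,0,14),(11,29,14),(-11,29,14),(11,-29,14)]: print(p,proj(c,Rt@np.array(p)+s['position']).round(0))
print(ray(c,[(287,246),(270,257),(304,257)],66).round(1))
im=vision.camera('wrist')[:,:,::-1];cv2.imwrite('pics/w3.png',im)
"
```

```text
t 2.2 pos [481.4  42.5  72.8] tooly 5.3 z [-0.003 -0.    -1.   ] f [ 1.3 -0.3  1.5] open 0.686 j [ 0.01  0.03  1.7  -0.    1.41 -0.08]
offset [ 3.3  1.4 -0.2] twist -0.3
(0, 0, 0) [[281. 253.]]
(0, 0, 14) [[281. 243.]]
(11, 0, 14) [[281. 223.]]
(-11, 0, 14) [[281. 262.]]
(11, 29, 14) [[336. 223.]]
(-11, 29, 14) [[334. 262.]]
(11, -29, 14) [[225. 223.]]
[[484.6  43.8  66. ]
 [476.5  36.9  66. ]
 [493.9  38.5  66. ]]
```

View pics/w3.png

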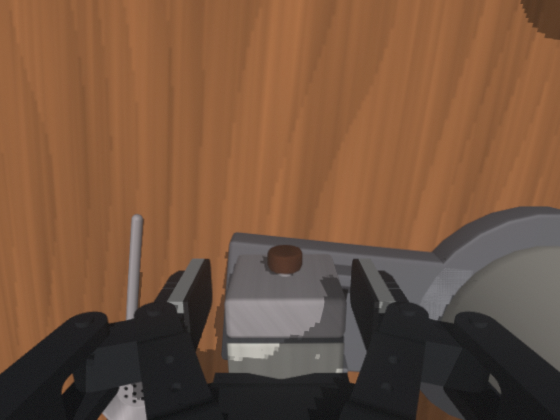

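```bash
python3 -c "
from h import *
s=monitor.observe();c=cam('scene');Rt=rot(s['orientation'])
for p in [(11,33,6),(-11,33,6),(11,-33,6),(-11,-33,6)]:
  q=proj(c,Rt@np.array(p)+s['position'])[0]; print(p,q.round(0),((q-[180,150])*4).round(0))
print(((proj(c,[[483,43,66],[510,37,94],[510,37,38]])-[180,150])*4).round(0))
c=cam('wrist',s)
for p in [(11,35,5),(-11,35,5),(11,37,0),(-11,37,0),(11,37,-10),(-11,37,-10),(-11,37,-30),(11,37,-30)]: print(p,proj(c,Rt@np.array(p)+s['position']).round(0))
im=cv2.imread('pics/w3.png');cv2.imwrite('pics/w3z.png',cv2.resize(im[220:400,150:410],None,fx=3,fy=3,interpolation=cv2.INTER_CUBIC))
"
```

```text
(11, 33, 6) [289. 197.] [436. 187.]
(-11, 33, 6) [281. 202.] [403. 206.]
(11, -33, 6) [271. 177.] [366. 106.]
(-11, -33, 6) [263. 181.] [333. 125.]
[[385. 159.]
 [401. 169.]
 [400. 227.]]
(11, 35, 5) [[351. 228.]]
(-11, 35, 5) [[348. 269.]]
(11, 37, 0) [[357. 232.]]
(-11, 37, 0) [[354. 273.]]
(11, 37, -10) [[361. 239.]]
(-11, 37, -10) [[358. 282.]]
(-11, 37, -30) [[368. 304.]]
(11, 37, -30) [[372. 256.]]
```

View pics/w3z.png

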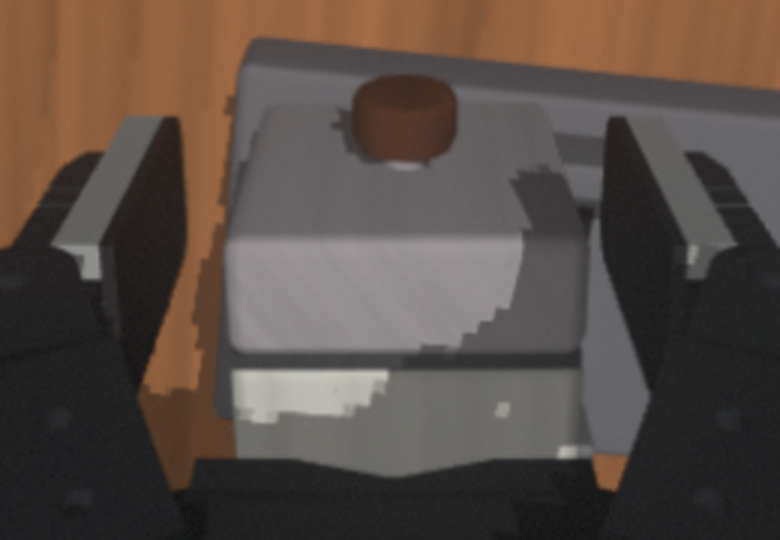

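```bash
python3 -c "
from h import *
im=vision.camera('scene')[:,:,::-1];cv2.imwrite('pics/s3.png',im);cv2.imwrite('pics/s3z.png',cv2.resize(im[130:210,230:330],None,fx=8,fy=7.4,interpolation=cv2.INTER_CUBIC))
go([482.5,46,73],5.6)
"
```

```text
t 2.3 pos [483.1  42.9  75.3] tooly 5.3 z [ 0.002 -0.    -1.   ] f [-0.2 -0.4  1. ] open 0.686 j [ 0.01  0.03  1.7  -0.    1.41 -0.08]
offset [ 3.1 -0.3  2.3] twist -0.3
```

View pics/s3z.png

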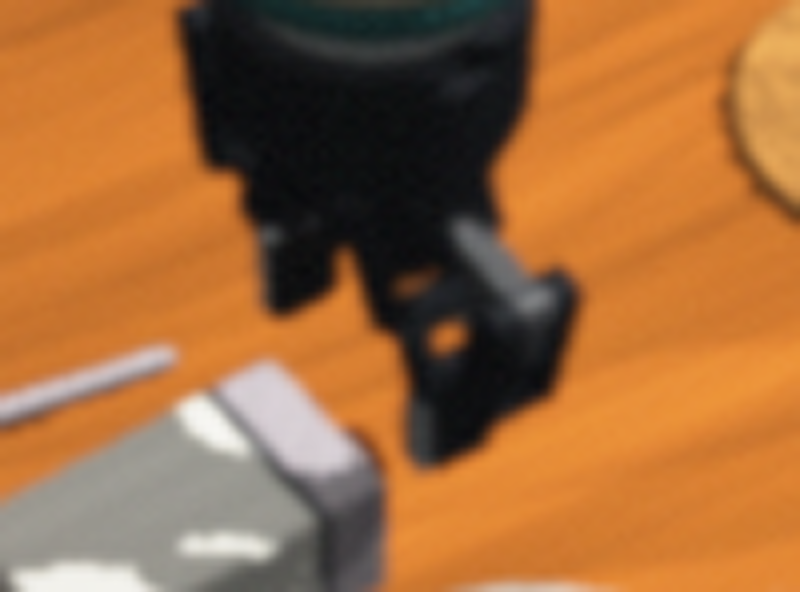

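```bash
cat >> h.py <<'E'
def tri(c1,p1,c2,p2):
    a,b=ray(c1,[p1],0)[0],ray(c2,[p2],0)[0]
    d1=a-c1[2];d2=b-c2[2];d1/=np.linalg.norm(d1);d2/=np.linalg.norm(d2)
    A=np.c_[d1,-d2];x=np.linalg.lstsq(A,c2[2]-c1[2],rcond=None)[0]
    q1=c1[2]+d1*x[0];q2=c2[2]+d2*x[1];return (q1+q2)/2,np.linalg.norm(q1-q2)
E
python3 -c "
from h import *
s=monitor.observe();s['position']=np.array([482,43,73.]);Rt=rot(s['orientation']);cw=cam('wrist',s);cs=cam('scene')
for a,b in [((283.1,192.8),(351.7,298)),((291.3,188.8),(352.3,259))]:
  X,e=tri(cs,a,cw,b);print(X.round(1),round(e,1),'tool',(Rt.T@(X-s['position'])).round(1))
# knob via scene/top/wrist consistency: lid corner
X,e=tri(cs,(278,189.5),cw,(343,299));print(X,e)
"
```

```text
[515.2  37.8  99.4] 5.0 tool [ -8.3  32.6 -26.4]
[513.8  56.9  98.9] 8.1 tool [ 10.9  33.  -25.9]
[507.81612081  34.77213955 101.80671418] 4.217029033064158
```

Request:
send_rows:
  steps:
    - {"offset": [4, 0, 0], "twist": 0, "gripper": 160}
    - {"offset": [4, 0, 0], "twist": 0, "gripper": 160}
    - {"offset": [4, 0, 0], "twist": 0, "gripper": 160}
    - {"offset": [4, 0, 0], "twist": 0, "gripper": 160}

```text
t: 2.7
position: [482.3, 47.4, 74.4]
orientation: [0.0, 0.673, 0.739, 0.0]
ft_force: [1.0, 0.3, 0.5]
opening: 0.372
```

```bash
python3 -c "
from h import *
go([482.5,46,73],5.6)
im=vision.camera('scene')[:,:,::-1];cv2.imwrite('pics/s4z.png',cv2.resize(im[130:210,230:330],None,fx=8,fy=7.4,interpolation=cv2.INTER_CUBIC))
im=vision.camera('wrist')[:,:,::-1];cv2.imwrite('pics/w4z.png',cv2.resize(im[200:400,150:410],None,fx=3,fy=3,interpolation=cv2.INTER_CUBIC))
"
```

```text
t 2.7 pos [482.3  47.4  74.4] tooly 5.3 z [ 0.001 -0.    -1.   ] f [1.  0.3 0.5] open 0.372 j [ 0.02  0.03  1.7  -0.    1.41 -0.07]
offset [-1.4  0.1  1.4] twist -0.3
```

View pics/s4z.png

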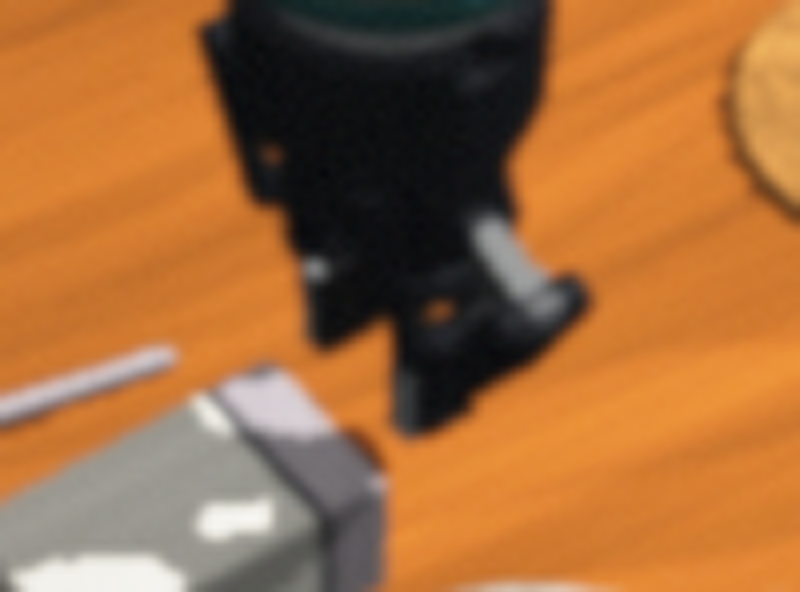

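View pics/w4z.png

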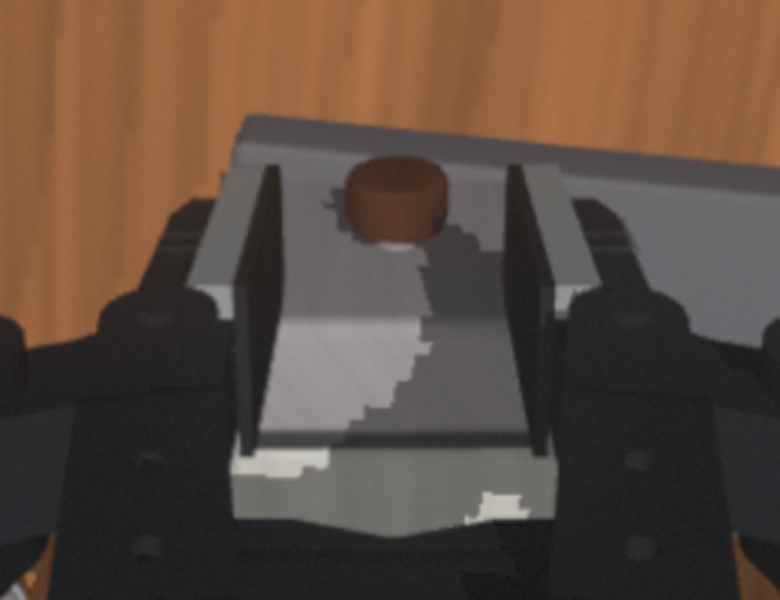

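```bash
python3 -c "
from h import *
s=monitor.observe();s['position']=np.array([482.3,46.5,73.5]);Rt=rot(s['orientation']);cw=cam('wrist',s);cs=cam('scene')
for a,b in [((281.3,188.8),(318.3,300)),((288.5,184.5),(320,255))]:
  X,e=tri(cs,a,cw,b);print(X.round(1),round(e,1),'tool',(Rt.T@(X-s['position'])).round(1))
  for z in (60,80,100): print(z,ray(cs,[a],z).round(0),ray(cw,[b],z).round(0))
"
```

```text
[502.6  39.4  98.7] 7.9 tool [ -8.9  19.6 -25.2]
60 [[483.  56.  60.]] [[506.  15.  60.]]
80 [[495.  48.  80.]] [[503.  26.  80.]]
100 [[507.  41. 100.]] [[500.  37. 100.]]
[500.4  59.2  96.7] 6.5 tool [ 10.9  19.2 -23.2]
60 [[481.  76.  60.]] [[504.  42.  60.]]
80 [[493.  68.  80.]] [[501.  50.  80.]]
100 [[505.  60. 100.]] [[498.  58. 100.]]
```

Both camera views put the fingertips about 25 mm behind the documented tool offset, so they are still above the knob. I'll go down in steps and watch.

Request:
send_rows:
  steps:
    - {"offset": [0, 0, 10], "twist": 0, "gripper": 160}
    - {"offset": [0, 0, 20], "twist": 0, "gripper": 160}
    - {"offset": [0, 0, 25], "twist": 0, "gripper": 160}
    - {"offset": [0, 0, 25], "twist": 0, "gripper": 160}

```text
t: 3.2
position: [481.2, 47.2, 47.5]
orientation: [-0.001, 0.673, 0.739, -0.001]
ft_force: [0.1, 0.1, 0.3]
opening: 0.375
```

```bash
python3 -c "
from h import *
go([482.5,46,73],5.6)
im=vision.camera('scene')[:,:,::-1];cv2.imwrite('pics/s5z.png',cv2.resize(im[130:210,230:330],None,fx=8,fy=7.4,interpolation=cv2.INTER_CUBIC))
im=vision.camera('wrist')[:,:,::-1];cv2.imwrite('pics/w5z.png',cv2.resize(im[200:400,150:410],None,fx=3,fy=3,interpolation=cv2.INTER_CUBIC))
"
```

```text
t 3.2 pos [481.2  47.2  47.5] tooly 5.3 z [-0.003 -0.    -1.   ] f [0.1 0.1 0.3] open 0.375 j [ 0.02  0.06  1.73 -0.    1.36 -0.07]
offset [ -1.4   1.1 -25.5] twist -0.3
```

View pics/s5z.png

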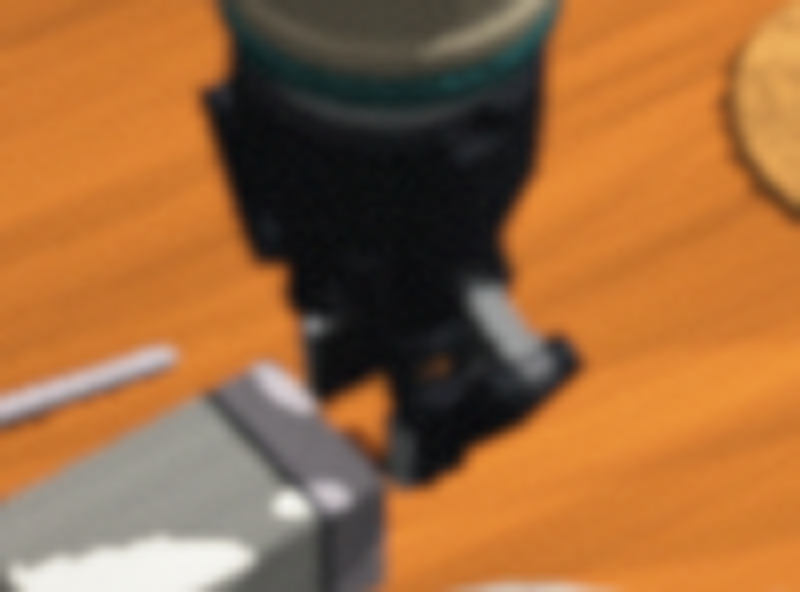

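View pics/w5z.png

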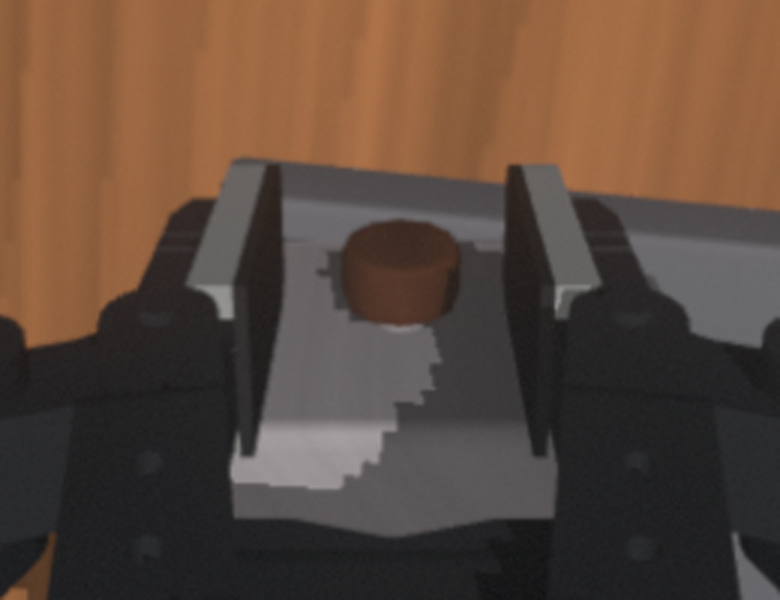

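Request:
send_rows:
  steps:
    - {"offset": [-2, 1, 6], "twist": 0, "gripper": 160}
    - {"offset": [-2, 1, 12], "twist": 0, "gripper": 160}
    - {"offset": [-2, 1, 17], "twist": 0, "gripper": 160}
    - {"offset": [-2, 1, 17], "twist": 0, "gripper": 160}

```text
t: 3.7
position: [482.6, 45.4, 30.9]
orientation: [-0.001, 0.673, 0.739, -0.001]
ft_force: [1.2, 0.1, 0.3]
opening: 0.372
```

```bash
python3 -c "
from h import *
go([482.5,46,73],5.6)
im=vision.camera('scene')[:,:,::-1];cv2.imwrite('pics/s6z.png',cv2.resize(im[130:210,230:330],None,fx=8,fy=7.4,interpolation=cv2.INTER_CUBIC))
im=vision.camera('wrist')[:,:,::-1];cv2.imwrite('pics/w6z.png',cv2.resize(im[200:400,150:410],None,fx=3,fy=3,interpolation=cv2.INTER_CUBIC))
"
```

```text
t 3.7 pos [482.6  45.4  30.9] tooly 5.3 z [-0.002 -0.    -1.   ] f [1.2 0.1 0.3] open 0.372 j [ 0.02  0.08  1.74 -0.    1.33 -0.08]
offset [  0.6  -0.2 -42.1] twist -0.3
```

View pics/s6z.png

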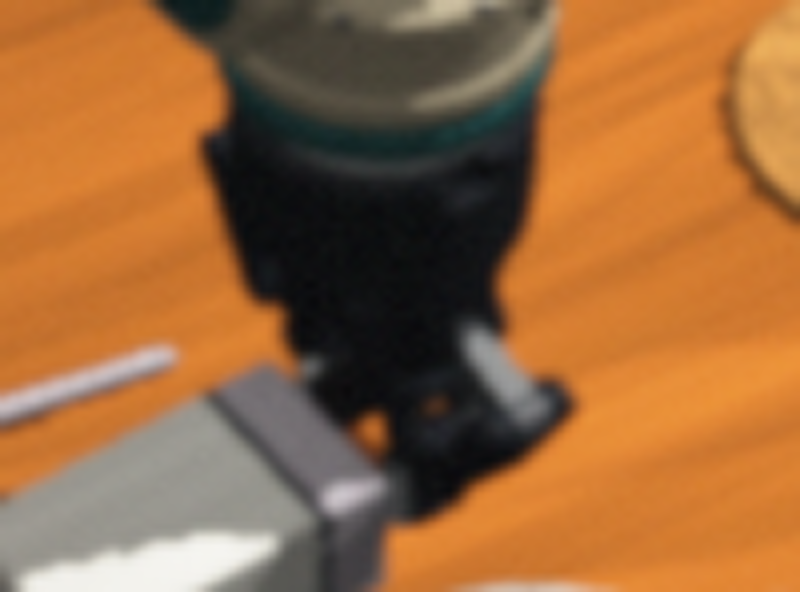

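View pics/w6z.png

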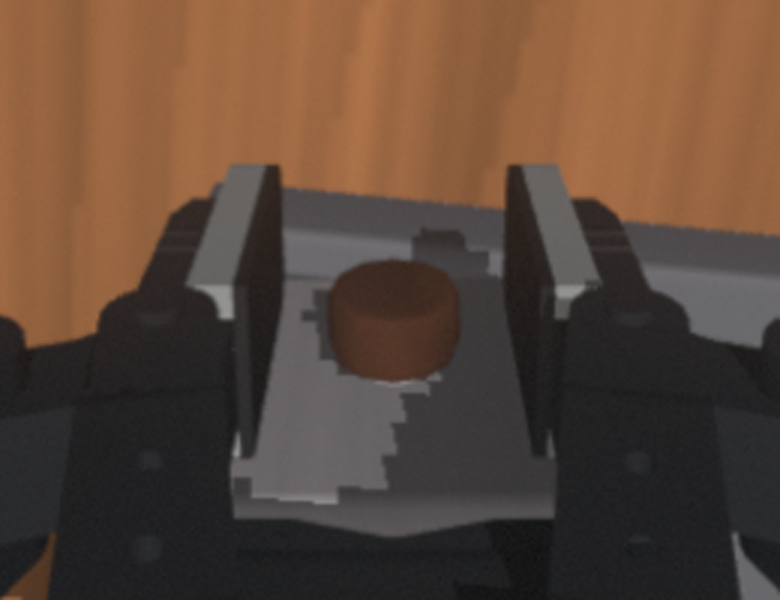

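Request:
send_rows:
  steps:
    - {"offset": [-4, 0, 2], "twist": 0, "gripper": 160}
    - {"offset": [-7, 0, 5], "twist": 0, "gripper": 160}
    - {"offset": [-7, 0, 5], "twist": 0, "gripper": 160}

```text
t: 4.1
position: [485.3, 38.9, 28.7]
orientation: [0.001, 0.673, 0.739, 0.002]
ft_force: [-1.6, 4.6, 7.2]
opening: 0.374
```

```bash
python3 -c "
from h import *
go([482.5,46,73],5.6)
im=vision.camera('scene')[:,:,::-1];cv2.imwrite('pics/s7z.png',cv2.resize(im[130:210,230:330],None,fx=8,fy=7.4,interpolation=cv2.INTER_CUBIC))
im=vision.camera('wrist')[:,:,::-1];cv2.imwrite('pics/w7z.png',cv2.resize(im[200:400,150:410],None,fx=3,fy=3,interpolation=cv2.INTER_CUBIC))
"
```

```text
t 4.1 pos [485.3  38.9  28.7] tooly 5.3 z [ 0.003  0.002 -1.   ] f [-1.6  4.6  7.2] open 0.374 j [ 0.    0.09  1.74  0.    1.32 -0.09]
offset [  7.4  -2.  -44.3] twist -0.3
```

View pics/w7z.png

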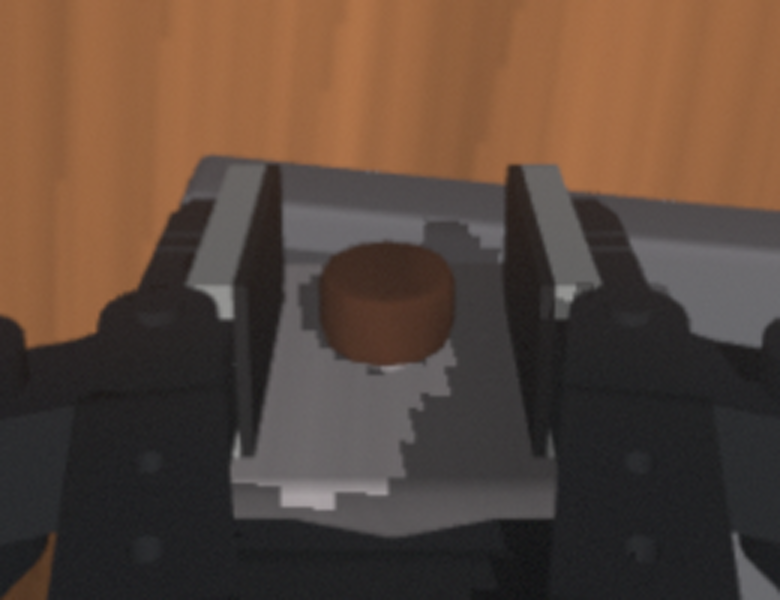

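View pics/s7z.png

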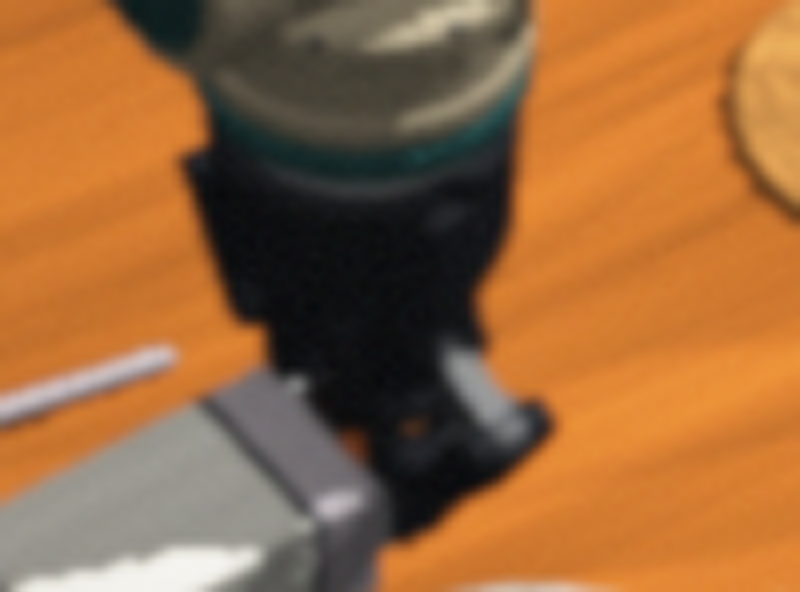

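```bash
python3 -c "
from h import *
cs=cam('scene')
for z in (20,40,50,60,70): print(z,ray(cs,[(280,203)],z).round(0))
s=monitor.observe();print(s['position'],s['ft_force'],s['ft_torque'])
c=cam('wrist',s);Rt=rot(s['orientation'])
T=vision.camera_model('wrist')['tool_from_camera'];print(c[2])
"
```

```text
20 [[492.  48.  20.]]
40 [[503.  41.  40.]]
50 [[508.  38.  50.]]
60 [[514.  34.  60.]]
70 [[519.  31.  70.]]
[485.34429956  38.85905224  28.64204112] [-0.20254237  3.91165067  8.39182844] [ 0.42350318  0.0558161  -0.08197163]
[478.5054011  107.90465062 194.17155617]
```

```bash
python3 -c "
from h import *
s=monitor.observe();c=cam('wrist',s);Rt=rot(s['orientation'])
for n,p in [('rear tip R',(318.3,295)),('front tip R',(320,255)),('rear tip L',(244,295)),('knob face',(279,289)),('knob root',(279,321)),('lid edge',(279,360))]:
  print(n,[ray(c,[p],z)[0].round(1)[:2].tolist() for z in (20,40,57,66,75,94)])
"
```

```text
rear tip R [[508.2, 12.7], [504.8, 23.7], [501.9, 32.9], [500.4, 37.9], [498.8, 42.8], [495.6, 53.2]]
front tip R [[506.2, 35.9], [503.0, 44.2], [500.3, 51.2], [498.9, 54.9], [497.5, 58.7], [494.4, 66.5]]
rear tip L [[468.4, 9.1], [469.5, 20.4], [470.5, 30.1], [471.0, 35.2], [471.6, 40.3], [472.7, 51.1]]
knob face [[486.8, 14.4], [485.8, 25.1], [485.0, 34.3], [484.6, 39.1], [484.2, 43.9], [483.3, 54.1]]
knob root [[488.6, -5.2], [487.4, 7.8], [486.5, 18.8], [485.9, 24.7], [485.4, 30.5], [484.3, 42.8]]
lid edge [[491.0, -31.0], [489.5, -15.0], [488.3, -1.5], [487.7, 5.7], [487.0, 12.9], [485.7, 28.0]]
```

Request:
send_rows:
  steps:
    - {"offset": [3, -0.5, 0], "twist": 0, "gripper": 160}
    - {"offset": [3, -0.5, 0], "twist": 0, "gripper": 160}

```text
t: 4.4
position: [483.3, 41.3, 27.1]
orientation: [0.0, 0.673, 0.739, 0.0]
ft_force: [0.7, 0.2, 0.5]
opening: 0.372
```

```bash
python3 -c "
from h import *
go([482.5,46,73],5.6)
im=vision.camera('scene')[:,:,::-1];cv2.imwrite('pics/s8.png',im)
cv2.imwrite('pics/s8z.png',cv2.resize(im[130:210,230:330],None,fx=8,fy=7.4,interpolation=cv2.INTER_CUBIC))
im=vision.camera('wrist')[:,:,::-1];cv2.imwrite('pics/w8.png',im)
"
```

```text
t 4.4 pos [483.3  41.3  27.1] tooly 5.3 z [ 0. -0. -1.] f [0.7 0.2 0.5] open 0.372 j [ 0.01  0.09  1.74 -0.    1.31 -0.08]
offset [  4.7  -0.3 -45.9] twist -0.3
```

View pics/w8.png

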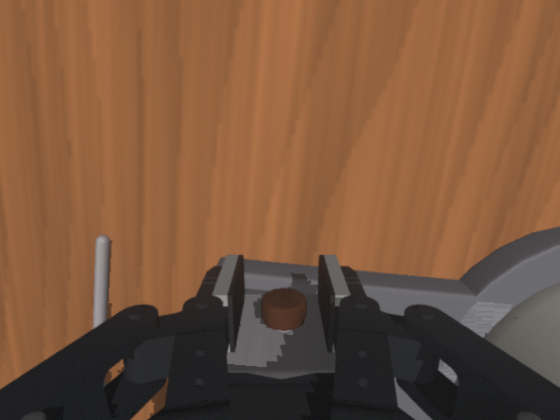

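View pics/s8.png

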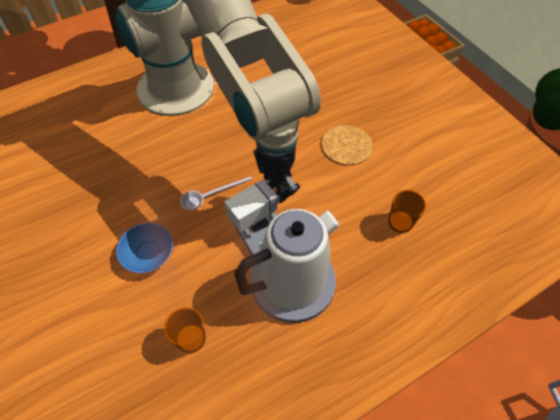

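```bash
python3 -c "
from h import *
im=cv2.imread('pics/w8.png');cv2.imwrite('pics/w8z.png',cv2.resize(im[240:390,190:370],None,fx=4.4,fy=4,interpolation=cv2.INTER_CUBIC))
"
```

```text
(no output)
```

View pics/w8z.png

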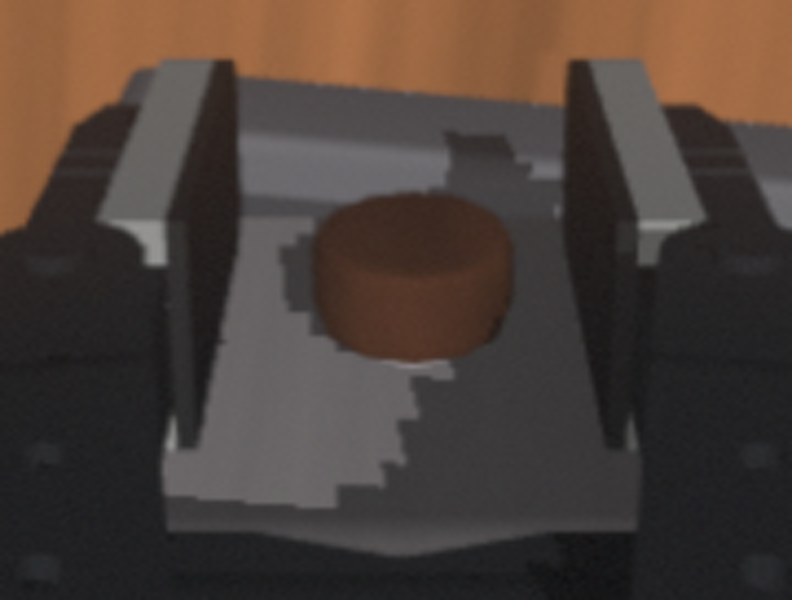

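View pics/s8z.png

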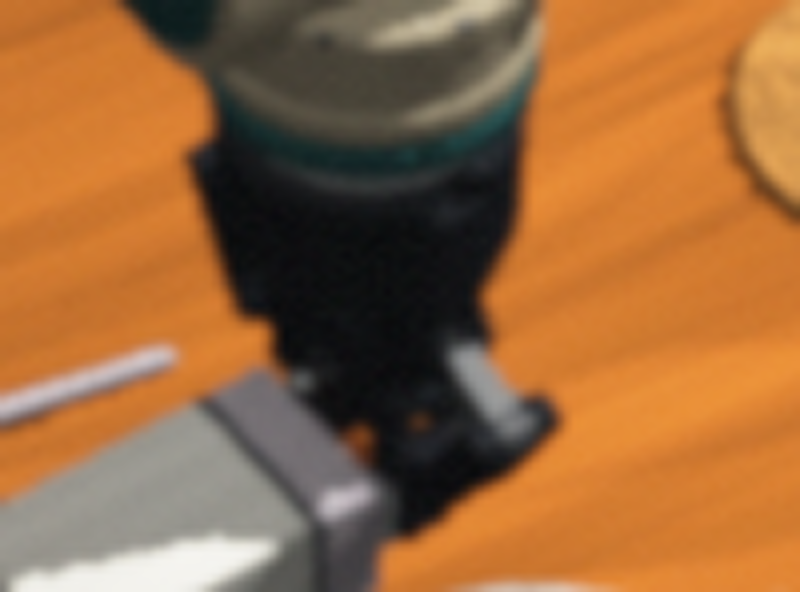

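Moving 3 mm off the lid cleared the contact force. The tip height is still uncertain, so I'll back into free space and touch the table lightly to settle it.

Request:
send_rows:
  steps:
    - {"offset": [25, 0, 0], "twist": 0, "gripper": 160}
    - {"offset": [50, 0, 0], "twist": 0, "gripper": 160}
    - {"offset": [60, 0, 5], "twist": 0, "gripper": 160}
    - {"offset": [60, 0, 9], "twist": 0, "gripper": 160}
    - {"offset": [60, 0, 13], "twist": 0, "gripper": 160}

```text
t: 5.0
position: [477.4, 100.5, 13.2]
orientation: [-0.0, 0.673, 0.739, -0.0]
ft_force: [0.1, -0.6, -0.2]
opening: 0.371
```

```bash
python3 -c "
from h import *
go([482.5,100,10],5.6)
im=vision.camera('scene')[:,:,::-1];cv2.imwrite('pics/s9z.png',cv2.resize(im[110:210,230:350],None,fx=6,fy=6,interpolation=cv2.INTER_CUBIC))
im=vision.camera('wrist')[:,:,::-1];cv2.imwrite('pics/w9.png',im)
go([482.5,100,10],5.6)
"
```

```text
t 5.0 pos [477.4 100.5  13.2] tooly 5.3 z [-0.001 -0.001 -1.   ] f [ 0.1 -0.6 -0.2] open 0.371 j [ 0.13  0.11  1.74 -0.    1.29  0.04]
offset [-1.   5.1  3.2] twist -0.3
t 5.1 pos [477.1 100.2  12.9] tooly 5.3 z [-0.002 -0.001 -1.   ] f [0.7 0.2 0.5] open 0.374 j [ 0.13  0.11  1.74 -0.    1.29  0.04]
offset [-0.7  5.4  2.9] twist -0.3
```

View pics/s9z.png

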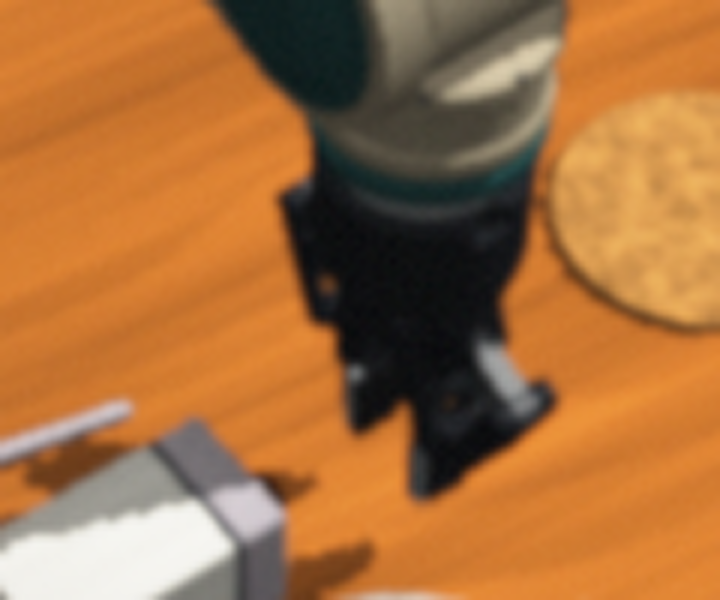

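View pics/w9.png

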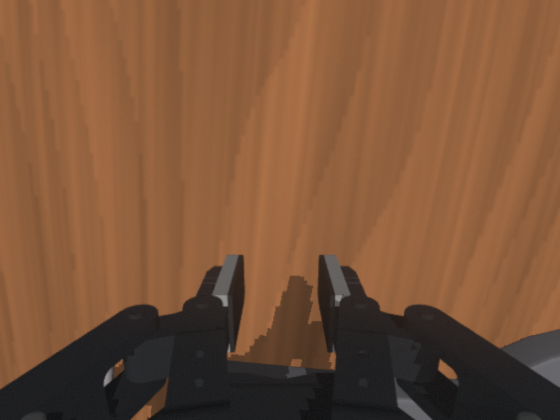

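Request:
send_rows:
  steps:
    - {"offset": [0, 0, 3], "twist": 0, "gripper": 160}
    - {"offset": [0, 0, 6], "twist": 0, "gripper": 160}
    - {"offset": [0, 0, 9], "twist": 0, "gripper": 160}

```text
t: 5.4
position: [477.7, 100.8, 4.8]
orientation: [0.0, 0.674, 0.739, 0.0]
ft_force: [-1.0, 0.9, -0.7]
opening: 0.371
```

Request:
send_rows:
  steps:
    - {"offset": [0, 0, 4], "twist": 0, "gripper": 160}
    - {"offset": [0, 0, 8], "twist": 0, "gripper": 160}
    - {"offset": [0, 0, 12], "twist": 0, "gripper": 160}

```text
t: 5.7
position: [477.6, 101.1, -7.4]
orientation: [0.0, 0.673, 0.739, -0.0]
ft_force: [-0.2, -0.1, -0.2]
opening: 0.374
```

No contact down to TCP z = -7, so vision is right: the real tips sit about 26 mm behind the reported TCP. I'll return to the knob using that.

```bash
python3 -c "
from h import *
go([483.3,41.5,33],5.6)
"
```

```text
t 5.7 pos [477.6 101.1  -7.4] tooly 5.3 z [-0. -0. -1.] f [-0.2 -0.1 -0.2] open 0.374 j [ 0.13  0.15  1.75 -0.    1.24  0.04]
offset [-59.9   0.2 -40.4] twist -0.3
```

Request:
send_rows:
  steps:
    - {"offset": [0, 0, -40], "twist": 0, "gripper": 160}
    - {"offset": [-20, 0, -40], "twist": 0, "gripper": 160}
    - {"offset": [-45, 0, -40], "twist": 0, "gripper": 160}
    - {"offset": [-60, 0.5, -40], "twist": 0, "gripper": 160}
    - {"offset": [-60, 0.5, -40], "twist": 0, "gripper": 160}

```text
t: 6.2
position: [483.8, 40.1, 32.8]
orientation: [0.0, 0.674, 0.739, -0.0]
ft_force: [-0.3, 0.5, -0.5]
opening: 0.372
```

```bash
python3 -c "
from h import *
go([483.3,41.5,33],5.6)
im=vision.camera('wrist')[:,:,::-1];cv2.imwrite('pics/w10.png',cv2.resize(im[240:390,190:370],None,fx=4.4,fy=4,interpolation=cv2.INTER_CUBIC))
"
```

```text
t 6.2 pos [483.8  40.1  32.8] tooly 5.2 z [ 0. -0. -1.] f [-0.3  0.5 -0.5] open 0.372 j [ 0.01  0.08  1.73 -0.    1.33 -0.08]
offset [ 1.4 -0.4 -0.2] twist -0.4
```

View pics/w10.png

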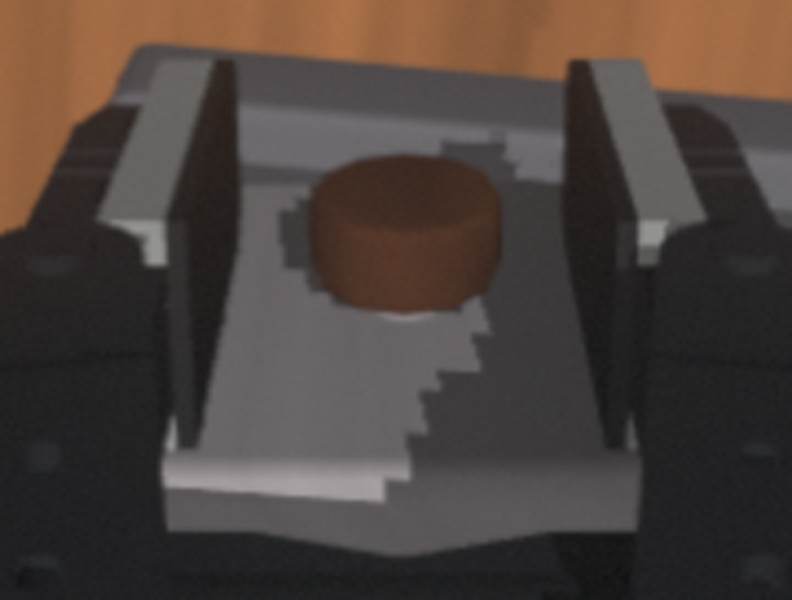

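Request:
send_rows:
  steps:
    - {"offset": [0, 0, 0], "twist": 0, "gripper": 200}
    - {"offset": [0, 0, 0], "twist": 0, "gripper": 255}
    - {"offset": [0, 0, 0], "twist": 0, "gripper": 255}
    - {"offset": [0, 0, 0], "twist": 0, "gripper": 255}

```text
t: 6.65
position: [483.7, 42.1, 33.1]
orientation: [-0.0, 0.673, 0.74, 0.0]
ft_force: [0.1, 1.7, 1.0]
opening: 0.173
```

```bash
python3 -c "
from h import *
go([483.3,41.5,33],5.6)
im=vision.camera('wrist')[:,:,::-1];cv2.imwrite('pics/w11.png',cv2.resize(im[240:390,190:370],None,fx=4.4,fy=4,interpolation=cv2.INTER_CUBIC))
"
```

```text
t 6.65 pos [483.7  42.1  33.1] tooly 5.4 z [ 0.  0. -1.] f [0.1 1.7 1. ] open 0.173 j [ 0.01  0.08  1.73  0.    1.33 -0.08]
offset [-0.5 -0.4  0.1] twist -0.2
```

View pics/w11.png

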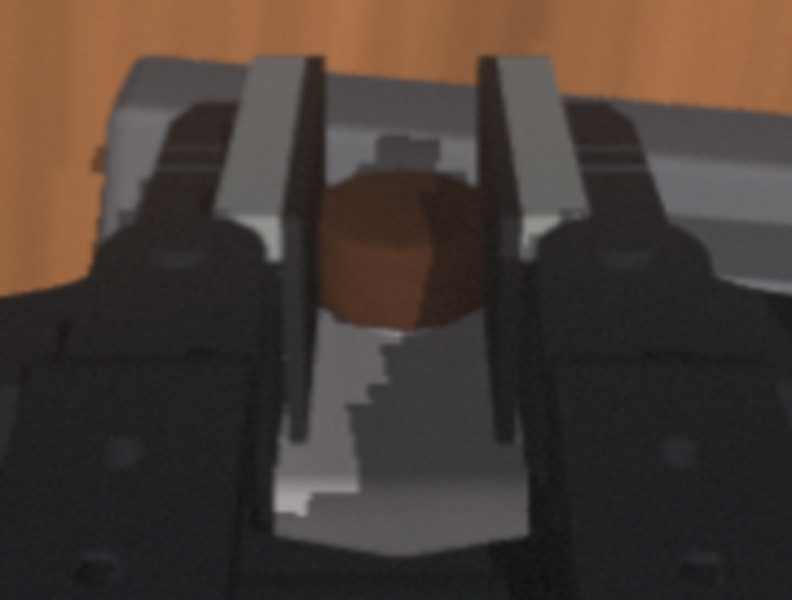

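The opening of 0.173 (about 15 mm, against an 18 mm knob) suggests I've pinched above the knob's axis. I'll reopen, go lower and grip again.

Request:
send_rows:
  steps:
    - {"offset": [0, 0, 0], "twist": 0, "gripper": 150}
    - {"offset": [0, 0, 0], "twist": 0, "gripper": 150}
    - {"offset": [0, 0, 7], "twist": 0, "gripper": 150}
    - {"offset": [0, 0, 7], "twist": 0, "gripper": 255}
    - {"offset": [0, 0, 7], "twist": 0, "gripper": 255}

```text
t: 7.2
position: [483.2, 41.3, 25.4]
orientation: [-0.0, 0.674, 0.739, -0.001]
ft_force: [-1.1, -0.4, -1.5]
opening: 0.175
```

Request:
send_rows:
  steps:
    - {"offset": [0, 0, 0], "twist": 0, "gripper": 255}
    - {"offset": [0, 0, 0], "twist": 0, "gripper": 255}

```text
t: 7.4
position: [483.5, 41.3, 25.8]
orientation: [-0.0, 0.674, 0.739, -0.0]
ft_force: [-0.8, -0.5, -1.3]
opening: 0.179
```

```bash
python3 -c "
from h import *
go([483.3,41.5,33],5.6)
im=vision.camera('wrist')[:,:,::-1];cv2.imwrite('pics/w12.png',cv2.resize(im[240:390,190:370],None,fx=4.4,fy=4,interpolation=cv2.INTER_CUBIC))
"
```

```text
t 7.4 pos [483.5  41.3  25.8] tooly 5.3 z [-0.001 -0.    -1.   ] f [-0.8 -0.5 -1.3] open 0.179 j [ 0.01  0.09  1.74 -0.    1.31 -0.08]
offset [ 0.2 -0.1 -7.2] twist -0.3
```

View pics/w12.png

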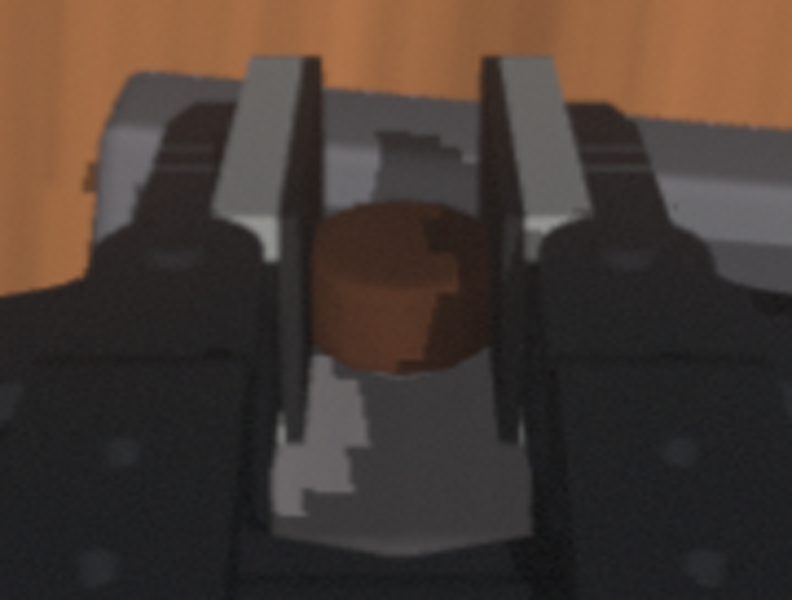

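Request:
send_rows:
  steps:
    - {"offset": [0, 0, 0], "twist": 0, "gripper": 150}
    - {"offset": [0, 0, 0], "twist": 0, "gripper": 150}
    - {"offset": [0, 0, -8], "twist": 0, "gripper": 150}
    - {"offset": [0, 0, -8], "twist": 0, "gripper": 255}
    - {"offset": [0, 0, -8], "twist": 0, "gripper": 255}

```text
t: 7.95
position: [484.6, 41.6, 35.4]
orientation: [0.001, 0.673, 0.739, 0.001]
ft_force: [-2.2, 1.0, 7.1]
opening: 0.172
```

Request:
send_rows:
  steps:
    - {"offset": [0, 0, 0], "twist": 0, "gripper": 255}
    - {"offset": [0, 0, -4], "twist": 0, "gripper": 255}
    - {"offset": [0, 0, -8], "twist": 0, "gripper": 255}
    - {"offset": [0, 0, -12], "twist": 0, "gripper": 255}
    - {"offset": [0, 0, -12], "twist": 0, "gripper": 255}

```text
t: 8.45
position: [483.7, 41.5, 46.3]
orientation: [0.0, 0.673, 0.739, 0.0]
ft_force: [-0.1, -0.5, -3.0]
opening: 0.17
```

```bash
python3 -c "
from h import *
go([483.3,41.5,33],5.6)
im=vision.camera('wrist')[:,:,::-1];cv2.imwrite('pics/w13.png',cv2.resize(im[240:390,190:370],None,fx=4.4,fy=4,interpolation=cv2.INTER_CUBIC))
im=vision.camera('scene')[:,:,::-1];cv2.imwrite('pics/s13z.png',cv2.resize(im[130:250,180:340],None,fx=5,fy=5,interpolation=cv2.INTER_CUBIC))
"
```

```text
t 8.45 pos [483.7  41.5  46.3] tooly 5.3 z [ 0.  0. -1.] f [-0.1 -0.5 -3. ] open 0.17 j [ 0.01  0.06  1.72  0.    1.36 -0.08]
offset [ 0.  -0.4 13.3] twist -0.3
```

View pics/w13.png

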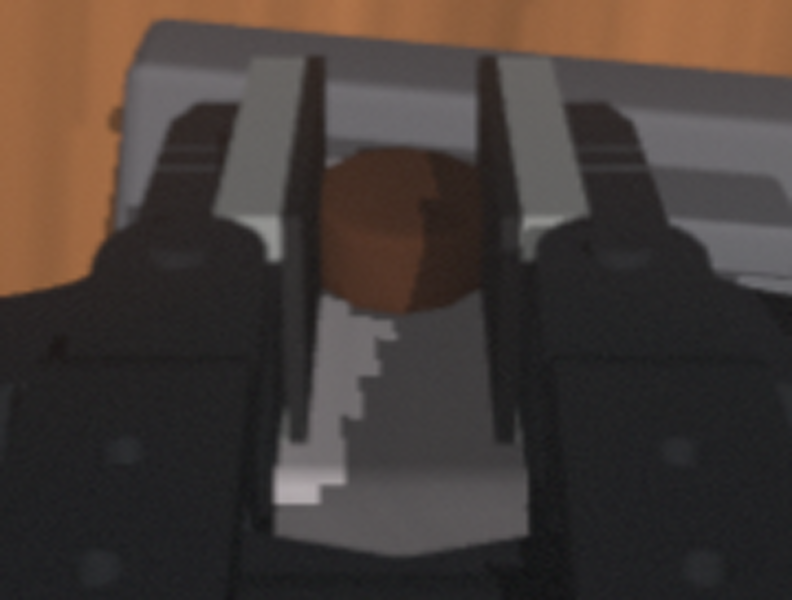

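View pics/s13z.png

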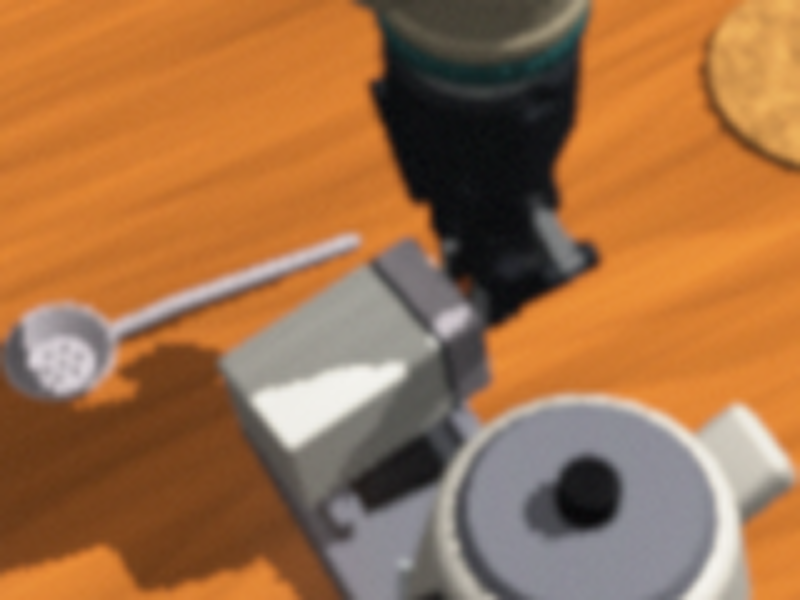

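Request:
send_rows:
  steps:
    - {"offset": [0, 0, -8], "twist": 0, "gripper": 255}
    - {"offset": [0, 0, -16], "twist": 0, "gripper": 255}
    - {"offset": [0, 0, -24], "twist": 0, "gripper": 255}
    - {"offset": [0, 0, -32], "twist": 0, "gripper": 255}
    - {"offset": [0, 0, -40], "twist": 0, "gripper": 255}

```text
t: 9.05
position: [483.8, 41.5, 87.0]
orientation: [0.0, 0.673, 0.739, 0.0]
ft_force: [0.6, -0.2, -2.5]
opening: 0.175
```

```bash
python3 -c "
from h import *
go([483.3,41.5,33],5.6)
im=vision.camera('wrist')[:,:,::-1];cv2.imwrite('pics/w14.png',im)
im=vision.camera('scene')[:,:,::-1];cv2.imwrite('pics/s14z.png',cv2.resize(im[130:250,180:340],None,fx=5,fy=5,interpolation=cv2.INTER_CUBIC))
"
```

```text
t 9.05 pos [483.8  41.5  87. ] tooly 5.3 z [ 0.001 -0.    -1.   ] f [ 0.6 -0.2 -2.5] open 0.175 j [ 0.01  0.02  1.68 -0.    1.44 -0.08]
offset [ 0.1 -0.6 54. ] twist -0.3
```

View pics/w14.png

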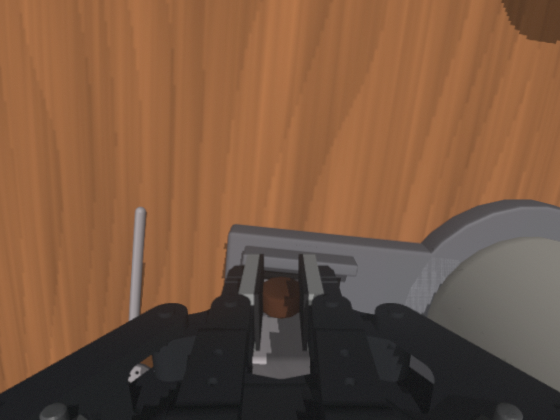

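View pics/s14z.png

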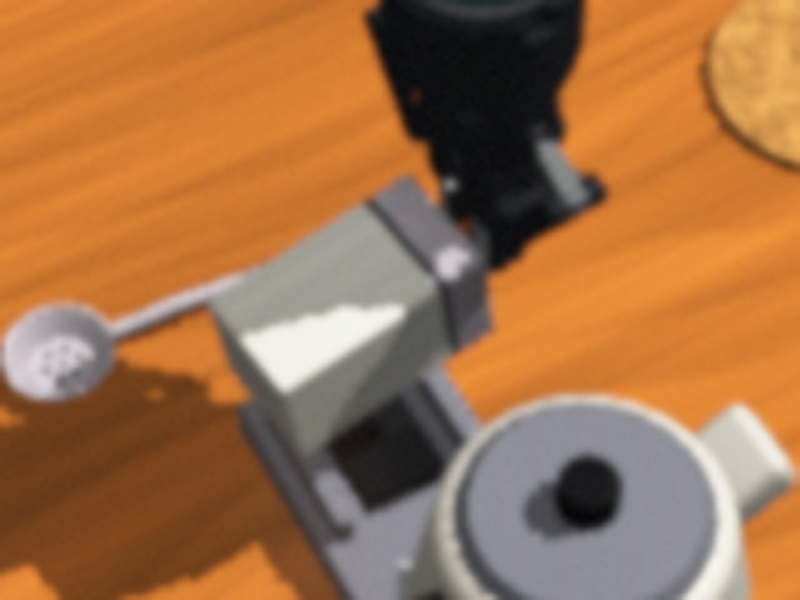

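Canister weighs about 0.25 kg, is clear of the switch, and is hanging tilted in the grip. I'll estimate the tilt from the scene rays.

```bash
python3 -c "
from h import *
cs=cam('scene')
def onx(px,x):
  a=ray(cs,[px],0)[0];p=cs[2];k=(x-p[0])/(a[0]-p[0]);return p+(a-p)*k
z=lambda p:np.array(p)/5+[180,130]
for n,p,x in [('bot top K',(288,392),520),('bot low K',(305,455),520),('lid top K',(487,255),511),('lid low K',(492,328),511),('bot top F',(213,300),466),('lid top F',(410,180),457)]: print(n,onx(z(p),x).round(1))
"
```

```text
bot top K [520.  -67.1 127. ]
bot low K [520.  -63.4  75.6]
lid top K [511.   28.9 140.9]
lid low K [511.   31.7  86.8]
bot top F [466.  -72.7 127.4]
lid top F [457.   23.7 133.2]
```

Request:
send_rows:
  steps:
    - {"offset": [20, 2, 0], "twist": 1, "gripper": 255}
    - {"offset": [45, 4, 0], "twist": 3, "gripper": 255}
    - {"offset": [70, 6.5, 0], "twist": 5, "gripper": 255}
    - {"offset": [92, 8.5, 0], "twist": 6, "gripper": 255}
    - {"offset": [104, 10, 0], "twist": 6, "gripper": 255}

```text
t: 9.65
position: [483.7, 147.3, 85.7]
orientation: [-0.0, 0.711, 0.703, -0.0]
ft_force: [0.6, -0.2, -2.9]
opening: 0.175
```

Request:
send_rows:
  steps:
    - {"offset": [0, 0, 15], "twist": 0, "gripper": 255}
    - {"offset": [0, 0, 30], "twist": 0, "gripper": 255}
    - {"offset": [0, 0, 45], "twist": 0, "gripper": 255}
    - {"offset": [0, 0, 55], "twist": 0, "gripper": 255}
    - {"offset": [0, 0, 58], "twist": 0, "gripper": 255}

```text
t: 10.15
position: [483.2, 145.5, 26.6]
orientation: [-0.001, 0.711, 0.703, -0.001]
ft_force: [0.1, 0.6, -3.6]
opening: 0.171
```

```bash
python3 -c "
from h import *
go([484,132,29],-0.8)
im=vision.camera('scene')[:,:,::-1];cv2.imwrite('pics/s15z.png',cv2.resize(im[110:230,200:360],None,fx=5,fy=5,interpolation=cv2.INTER_CUBIC))
im=vision.camera('top')[:,:,::-1];cv2.imwrite('pics/t15z.png',cv2.resize(im[150:300,180:340],None,fx=4,fy=4,interpolation=cv2.INTER_CUBIC))
"
```

```text
t 10.15 pos [483.2 145.5  26.6] tooly -0.7 z [-0.002 -0.001 -1.   ] f [ 0.1  0.6 -3.6] open 0.171 j [ 0.22  0.14  1.68 -0.    1.32  0.23]
offset [-13.5   0.9  -2.4] twist 0.1
```

View pics/s15z.png

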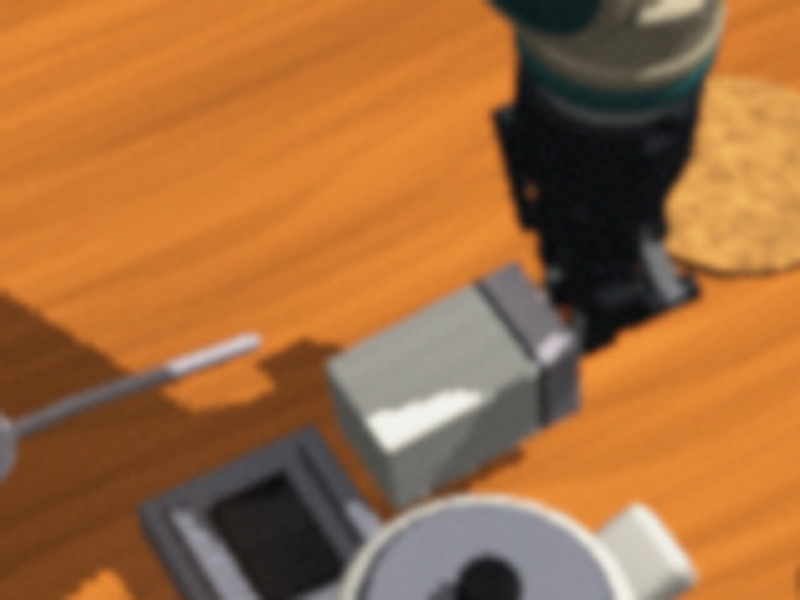

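View pics/t15z.png

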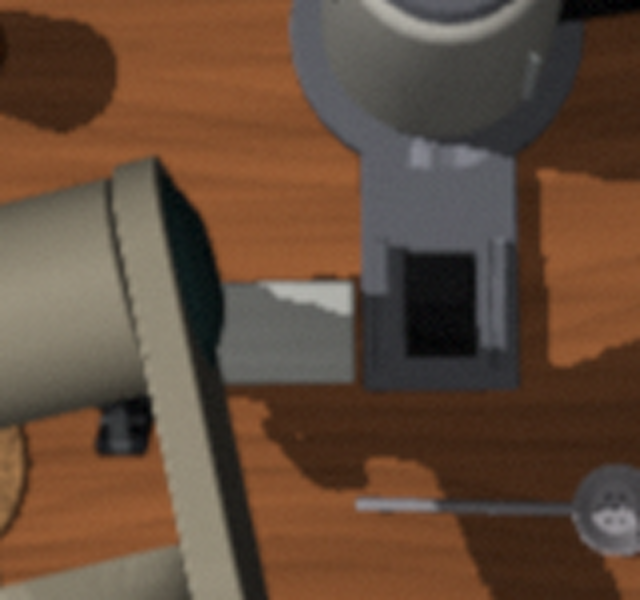

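Request:
send_rows:
  steps:
    - {"offset": [-6, 0, 0], "twist": 0, "gripper": 255}
    - {"offset": [-11, 0, -2], "twist": 0, "gripper": 255}
    - {"offset": [-15, 0, -3], "twist": 0, "gripper": 255}
    - {"offset": [-18, 0, -4], "twist": 0, "gripper": 255}
    - {"offset": [-18, 0, -4], "twist": 0, "gripper": 255}

```text
t: 10.75
position: [485.6, 132.3, 35.5]
orientation: [-0.002, 0.711, 0.703, 0.006]
ft_force: [-1.8, 21.2, 6.3]
opening: 0.175
```

```bash
python3 -c "
from h import *
go([484,119,47],-0.8)
im=vision.camera('scene')[:,:,::-1];cv2.imwrite('pics/s16z.png',cv2.resize(im[110:230,200:360],None,fx=5,fy=5,interpolation=cv2.INTER_CUBIC))
"
```

```text
t 10.75 pos [485.6 132.3  35.5] tooly -0.6 z [ 0.006  0.01  -1.   ] f [-1.8 21.2  6.3] open 0.175 j [0.19 0.12 1.69 0.01 1.33 0.2 ]
offset [-13.2  -1.3 -11.6] twist 0.2
```

View pics/s16z.png

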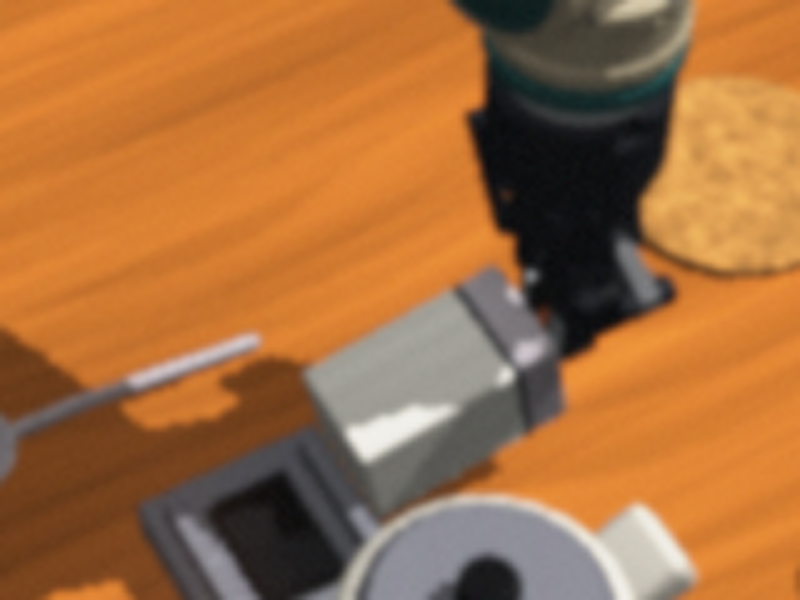

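The canister is pressed on the tongue edge at 21 N and is barely turning, so the grip's friction is high. I'll ease the grip a little while it is braced and watch.

Request:
send_rows:
  steps:
    - {"offset": [0, 0, 0], "twist": 0, "gripper": 212}
    - {"offset": [0, 0, 0], "twist": 0, "gripper": 210}

```text
t: 11.0
position: [485.5, 132.4, 35.3]
orientation: [-0.001, 0.711, 0.703, 0.005]
ft_force: [-2.5, 21.0, 6.7]
opening: 0.177
```

Request:
send_rows:
  steps:
    - {"offset": [0, 0, 0], "twist": 0, "gripper": 208}
    - {"offset": [0, 0, 0], "twist": 0, "gripper": 208}

```text
t: 11.2
position: [485.5, 130.9, 34.7]
orientation: [-0.0, 0.711, 0.703, 0.004]
ft_force: [0.6, 13.8, 1.9]
opening: 0.189
```

```bash
python3 -c "
from h import *
go([484,119,47],-0.8)
im=vision.camera('scene')[:,:,::-1];cv2.imwrite('pics/s17z.png',cv2.resize(im[110:230,200:360],None,fx=5,fy=5,interpolation=cv2.INTER_CUBIC))
im=vision.camera('wrist')[:,:,::-1];cv2.imwrite('pics/w17.png',cv2.resize(im[240:390,190:370],None,fx=4.4,fy=4,interpolation=cv2.INTER_CUBIC))
"
```

```text
t 11.2 pos [485.5 130.9  34.7] tooly -0.6 z [ 0.006  0.007 -1.   ] f [ 0.6 13.8  1.9] open 0.189 j [0.19 0.12 1.69 0.01 1.33 0.2 ]
offset [-11.8  -1.3 -12.4] twist 0.2
```

View pics/s17z.png

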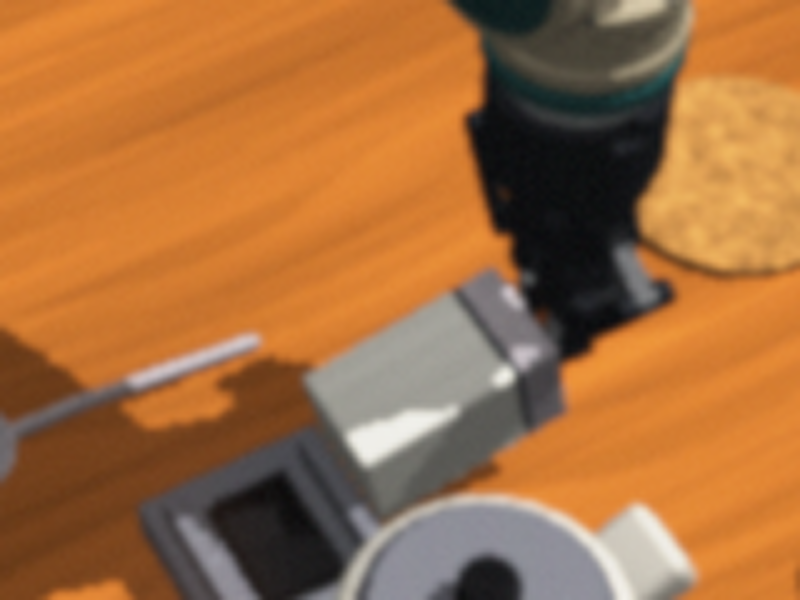

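View pics/w17.png

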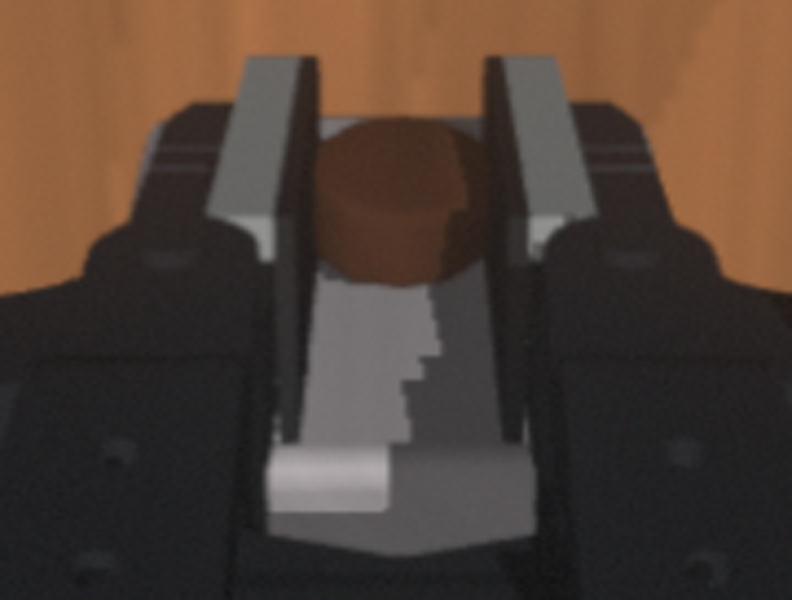

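Under the push the knob slid about 3 mm further into the pads, so the lid now blocks any turning. I'll lay it on the table, grip only the outer part of the knob with the tips just below its axis, and then ease the grip so it swings down.

Request:
send_rows:
  steps:
    - {"offset": [10, 0, 0], "twist": 0, "gripper": 220}
    - {"offset": [25, 0, 0], "twist": 0, "gripper": 255}
    - {"offset": [30, 0, 10], "twist": 0, "gripper": 255}
    - {"offset": [30, 0, 16], "twist": 0, "gripper": 255}

```text
t: 11.7
position: [483.5, 158.4, 14.6]
orientation: [-0.0, 0.711, 0.703, -0.001]
ft_force: [0.0, 0.4, -2.8]
opening: 0.172
```

```bash
python3 -c "
from h import *
go([484,150,0],-0.8)
im=vision.camera('scene')[:,:,::-1];cv2.imwrite('pics/s18z.png',cv2.resize(im[110:230,200:360],None,fx=5,fy=5,interpolation=cv2.INTER_CUBIC))
"
```

```text
t 11.7 pos [483.5 158.4  14.6] tooly -0.6 z [-0.001 -0.001 -1.   ] f [ 0.   0.4 -2.8] open 0.172 j [ 0.24  0.17  1.68 -0.    1.3   0.25]
offset [-8.4  0.6 14.6] twist 0.2
```

View pics/s18z.png

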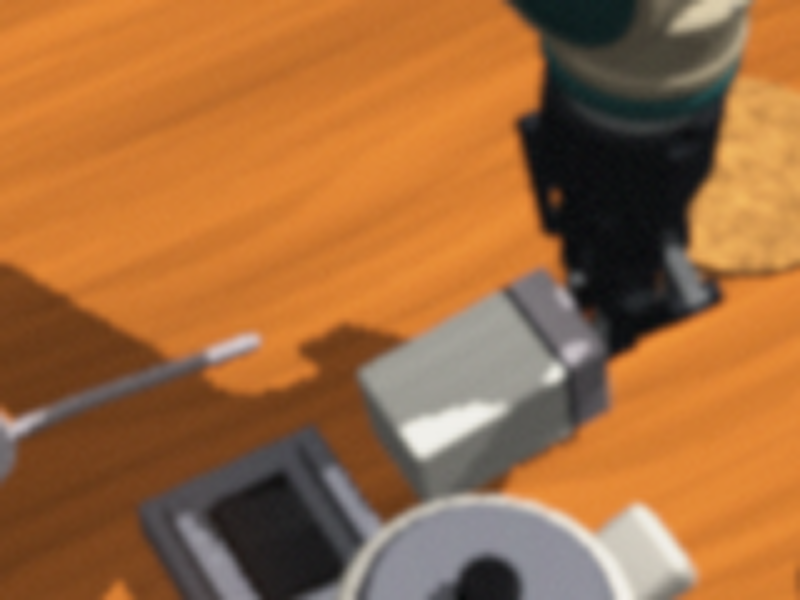

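Request:
send_rows:
  steps:
    - {"offset": [0, 0, 5], "twist": 0, "gripper": 255}
    - {"offset": [0, 0, 10], "twist": 0, "gripper": 255}
    - {"offset": [0, 0, 14], "twist": 0, "gripper": 255}

```text
t: 12.05
position: [484.4, 157.8, 1.9]
orientation: [0.0, 0.711, 0.703, 0.0]
ft_force: [-1.0, 1.9, 1.3]
opening: 0.173
```

Request:
send_rows:
  steps:
    - {"offset": [0, 0, 3], "twist": 0, "gripper": 210}
    - {"offset": [0, 0, 5], "twist": 0, "gripper": 207}

```text
t: 12.25
position: [484.5, 157.9, -2.4]
orientation: [0.0, 0.711, 0.703, 0.0]
ft_force: [-6.3, -0.4, 15.6]
opening: 0.19
```

```bash
python3 -c "
from h import *
go([484,150,0],-0.8)
im=vision.camera('scene')[:,:,::-1];cv2.imwrite('pics/s19z.png',cv2.resize(im[110:230,200:360],None,fx=5,fy=5,interpolation=cv2.INTER_CUBIC))
"
```

```text
t 12.25 pos [484.5 157.9  -2.4] tooly -0.7 z [ 0.001  0.    -1.   ] f [-6.3 -0.4 15.6] open 0.19 j [ 0.24  0.19  1.69 -0.    1.26  0.25]
offset [-7.9 -0.4 -2.4] twist 0.1
```

View pics/s19z.png

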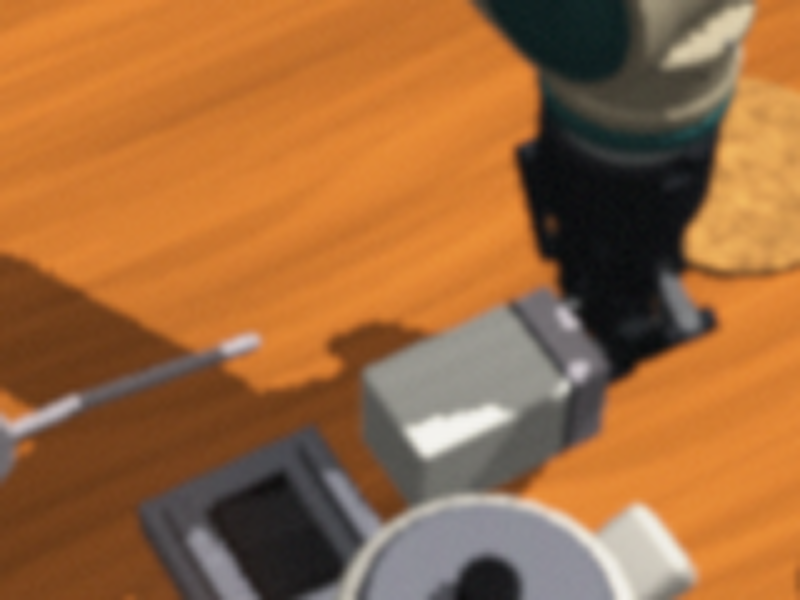

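Request:
send_rows:
  steps:
    - {"offset": [0, 0, 0], "twist": 0, "gripper": 150}
    - {"offset": [0, 0, 0], "twist": 0, "gripper": 140}
    - {"offset": [3, 0, -5], "twist": 0, "gripper": 140}
    - {"offset": [5, 0, -5], "twist": 0, "gripper": 140}

```text
t: 12.7
position: [484.7, 163.2, 2.8]
orientation: [0.0, 0.711, 0.703, 0.001]
ft_force: [-0.2, 0.6, 0.9]
opening: 0.45
```

```bash
python3 -c "
from h import *
s=monitor.observe()
go([484,150,0],-0.8,s)
im=vision.camera('wrist')[:,:,::-1];cv2.imwrite('pics/w20.png',im);cv2.imwrite('pics/w20z.png',cv2.resize(im[240:390,190:370],None,fx=4.4,fy=4,interpolation=cv2.INTER_CUBIC))
c=cam('wrist',s)
for p in [(458,400)]: pass
"
```

```text
t 12.7 pos [484.7 163.2   2.8] tooly -0.7 z [ 0.001  0.    -1.   ] f [-0.2  0.6  0.9] open 0.45 j [ 0.25  0.19  1.68 -0.    1.27  0.26]
offset [-13.2  -0.5   2.8] twist 0.1
```

View pics/w20z.png

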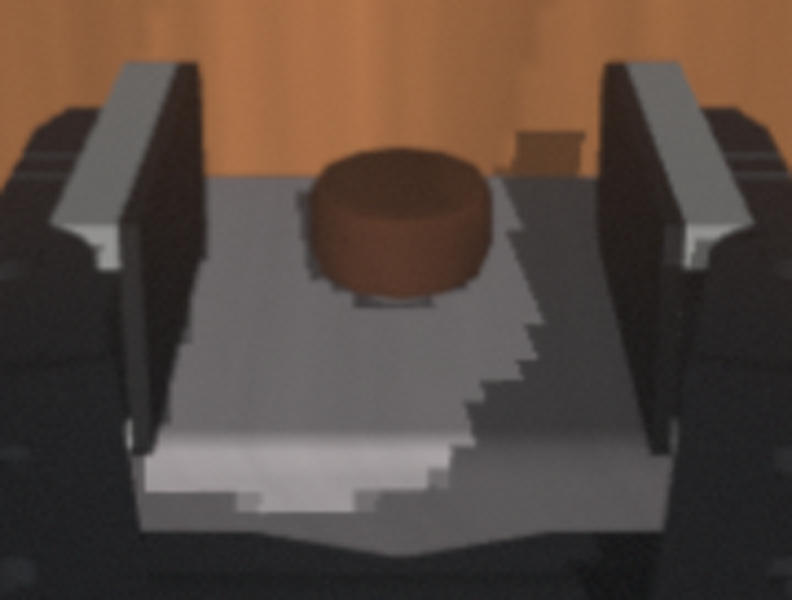

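Request:
send_rows:
  steps:
    - {"offset": [0, 0, 0], "twist": 0, "gripper": 200}
    - {"offset": [0, 0, 0], "twist": 0, "gripper": 255}
    - {"offset": [0, 0, 0], "twist": 0, "gripper": 255}

```text
t: 13.05
position: [484.2, 163.0, 2.2]
orientation: [0.0, 0.711, 0.703, 0.0]
ft_force: [-0.2, 0.9, 2.8]
opening: 0.167
```

```bash
python3 -c "
from h import *
s=monitor.observe()
go([484,150,0],-0.8,s)
im=vision.camera('wrist')[:,:,::-1];cv2.imwrite('pics/w21.png',im);cv2.imwrite('pics/w21z.png',cv2.resize(im[240:390,190:370],None,fx=4.4,fy=4,interpolation=cv2.INTER_CUBIC))
"
```

```text
t 13.05 pos [484.2 163.    2.2] tooly -0.7 z [ 0.  0. -1.] f [-0.2  0.9  2.8] open 0.167 j [0.25 0.19 1.68 0.   1.27 0.26]
offset [-13.   -0.1   2.2] twist 0.1
```

View pics/w21z.png

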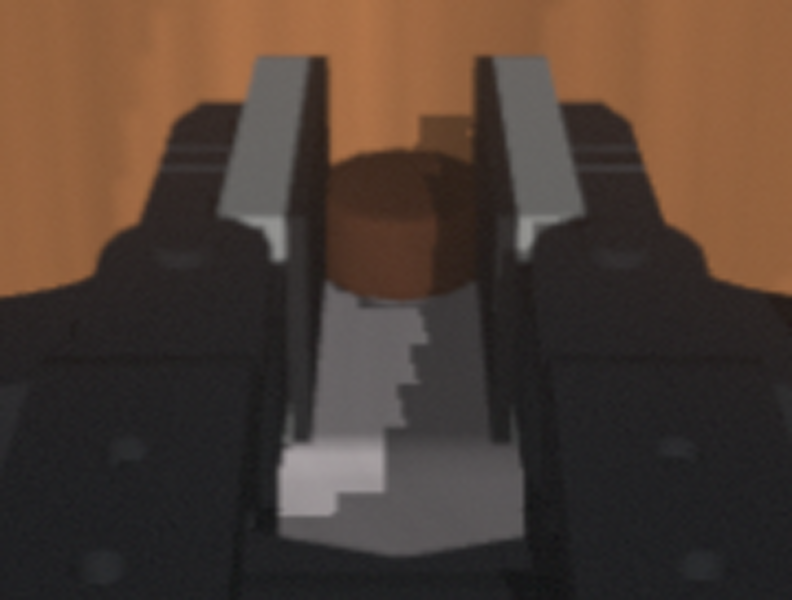

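Request:
send_rows:
  steps:
    - {"offset": [0, 0, 0], "twist": 0, "gripper": 180}
    - {"offset": [0, 0, 3], "twist": 0, "gripper": 180}
    - {"offset": [0, 0, 3], "twist": 0, "gripper": 255}
    - {"offset": [0, 0, 3], "twist": 0, "gripper": 255}

```text
t: 13.5
position: [483.9, 162.8, -1.5]
orientation: [-0.0, 0.711, 0.703, -0.0]
ft_force: [0.4, 0.2, -2.5]
opening: 0.172
```

Request:
send_rows:
  steps:
    - {"offset": [0, 0, 0], "twist": 0, "gripper": 208}
    - {"offset": [0, 0, -3], "twist": 0, "gripper": 207}
    - {"offset": [0, 0, -6], "twist": 0, "gripper": 206}
    - {"offset": [0, 0, -9], "twist": 0, "gripper": 206}
    - {"offset": [0, 0, -12], "twist": 0, "gripper": 206}

```text
t: 14.0
position: [484.2, 162.9, 11.3]
orientation: [0.0, 0.711, 0.703, 0.0]
ft_force: [0.6, -0.2, -2.4]
opening: 0.196
```

```bash
python3 -c "
from h import *
s=monitor.observe()
go([484,150,0],-0.8,s)
im=vision.camera('scene')[:,:,::-1];cv2.imwrite('pics/s22z.png',cv2.resize(im[110:230,200:360],None,fx=5,fy=5,interpolation=cv2.INTER_CUBIC))
"
```

```text
t 14.0 pos [484.2 162.9  11.3] tooly -0.7 z [ 0. -0. -1.] f [ 0.6 -0.2 -2.4] open 0.196 j [ 0.25  0.18  1.67 -0.    1.29  0.26]
offset [-12.9  -0.1  11.3] twist 0.1
```

View pics/s22z.png

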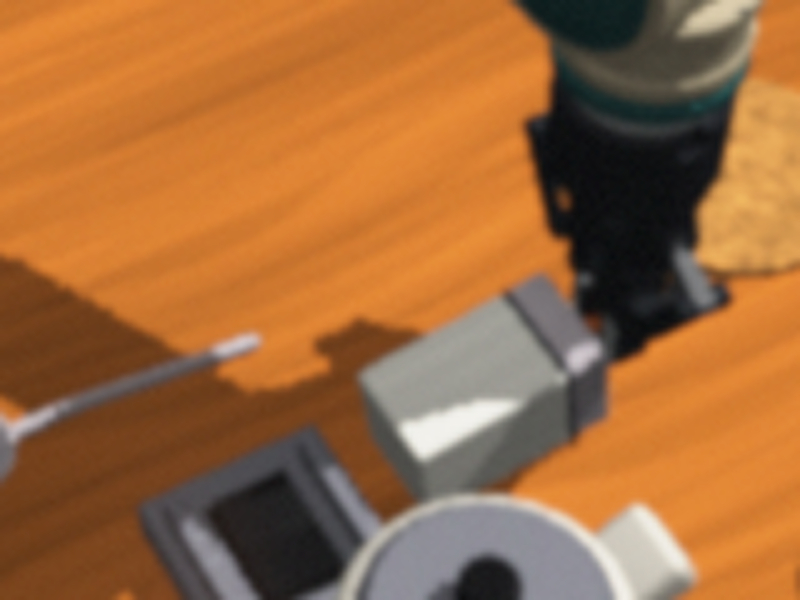

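Request:
send_rows:
  steps:
    - {"offset": [0, 0, 0], "twist": 0, "gripper": 205}
    - {"offset": [0, 0, 0], "twist": 0, "gripper": 205}

```text
t: 14.25
position: [484.3, 163.1, 11.1]
orientation: [0.0, 0.711, 0.703, 0.0]
ft_force: [0.5, 1.0, -1.6]
opening: 0.194
```

Request:
send_rows:
  steps:
    - {"offset": [0, 0, 0], "twist": 0, "gripper": 204}
    - {"offset": [0, 0, 0], "twist": 0, "gripper": 204}

```text
t: 14.45
position: [484.2, 163.0, 10.9]
orientation: [0.0, 0.711, 0.703, -0.0]
ft_force: [-0.6, 1.0, -1.1]
opening: 0.2
```

The force fell to about half the weight, so the bottom edge has swung down onto the table and the easing works. I'll keep this light grip and raise slowly.

Request:
send_rows:
  steps:
    - {"offset": [0, 0, -3], "twist": 0, "gripper": 204}
    - {"offset": [0, 0, -6], "twist": 0, "gripper": 204}
    - {"offset": [0, 0, -9], "twist": 0, "gripper": 204}
    - {"offset": [0, 0, -12], "twist": 0, "gripper": 204}

```text
t: 14.85
position: [484.2, 162.8, 23.3]
orientation: [0.0, 0.711, 0.703, -0.0]
ft_force: [0.1, -0.4, -2.1]
opening: 0.195
```

```bash
python3 -c "
from h import *
s=monitor.observe()
go([484,150,0],-0.8,s)
im=vision.camera('scene')[:,:,::-1];cv2.imwrite('pics/s23z.png',cv2.resize(im[110:230,200:360],None,fx=5,fy=5,interpolation=cv2.INTER_CUBIC))
im=vision.camera('wrist')[:,:,::-1];cv2.imwrite('pics/w23z.png',cv2.resize(im[240:390,190:370],None,fx=4.4,fy=4,interpolation=cv2.INTER_CUBIC))
"
```

```text
t 14.85 pos [484.2 162.8  23.3] tooly -0.7 z [ 0. -0. -1.] f [ 0.1 -0.4 -2.1] open 0.195 j [ 0.25  0.16  1.67 -0.    1.31  0.26]
offset [-12.8  -0.   23.3] twist 0.1
```

View pics/s23z.png

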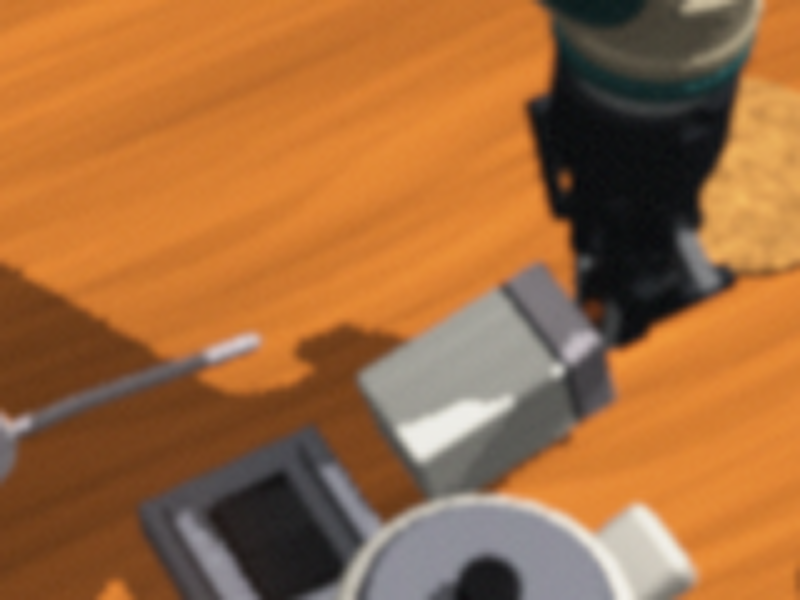

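View pics/w23z.png

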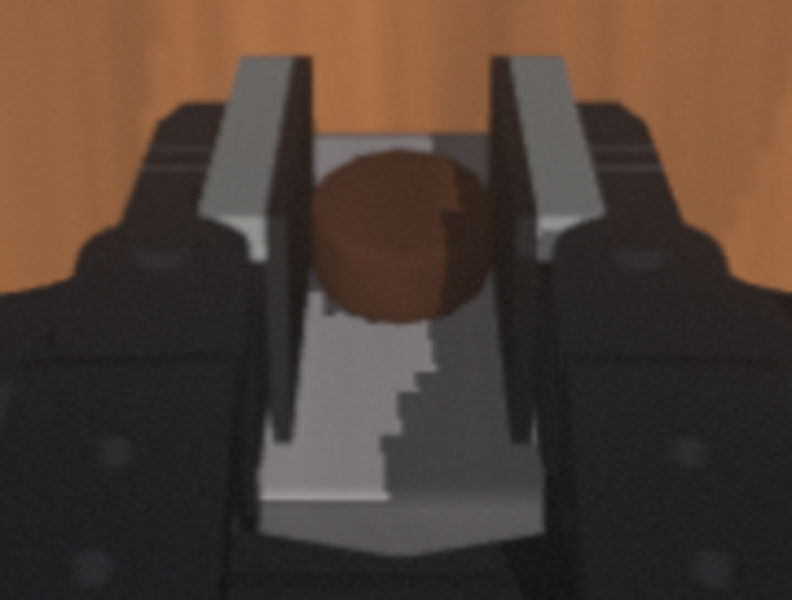

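Request:
send_rows:
  steps:
    - {"offset": [0, 0, 0], "twist": 0, "gripper": 203}
    - {"offset": [0, 0, -3], "twist": 0, "gripper": 203}
    - {"offset": [-1, 0, -6], "twist": 0, "gripper": 203}
    - {"offset": [-2, 0, -9], "twist": 0, "gripper": 203}
    - {"offset": [-3, 0, -12], "twist": 0, "gripper": 203}

```text
t: 15.45
position: [484.2, 159.7, 35.3]
orientation: [0.0, 0.711, 0.703, -0.0]
ft_force: [0.8, -0.9, -2.4]
opening: 0.21
```

Request:
send_rows:
  steps:
    - {"offset": [0, 0, 0], "twist": 0, "gripper": 203}
    - {"offset": [0, 0, 0], "twist": 0, "gripper": 203}

```text
t: 15.65
position: [484.3, 160.0, 35.2]
orientation: [0.0, 0.711, 0.703, 0.0]
ft_force: [0.6, 0.7, -1.0]
opening: 0.207
```

```bash
python3 -c "
from h import *
s=monitor.observe()
go([484,150,0],-0.8,s)
im=vision.camera('scene')[:,:,::-1];cv2.imwrite('pics/s24z.png',cv2.resize(im[110:230,200:360],None,fx=5,fy=5,interpolation=cv2.INTER_CUBIC))
"
```

```text
t 15.65 pos [484.3 160.   35.2] tooly -0.7 z [ 0.001  0.    -1.   ] f [ 0.6  0.7 -1. ] open 0.207 j [0.25 0.14 1.66 0.   1.34 0.26]
offset [-10.1  -0.2  35.2] twist 0.1
```

View pics/s24z.png

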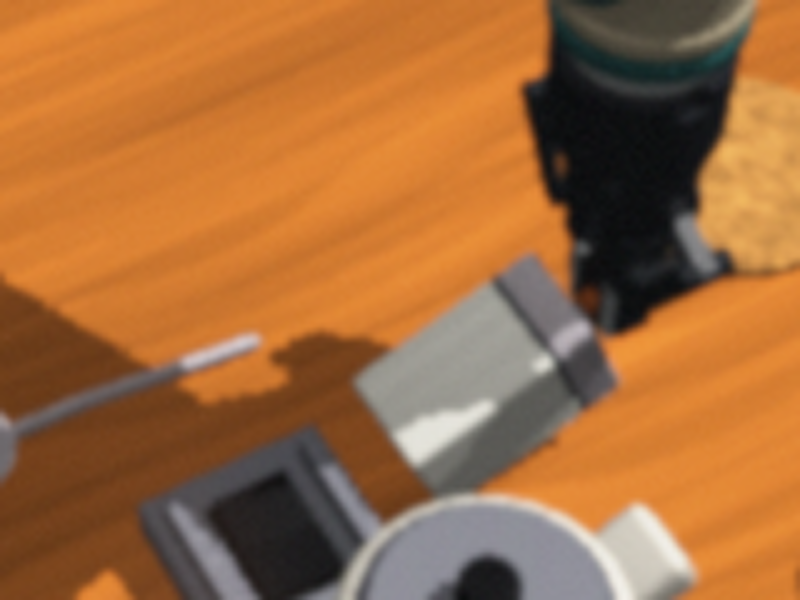

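Request:
send_rows:
  steps:
    - {"offset": [-2, 0, -3], "twist": 0, "gripper": 203}
    - {"offset": [-5, 0, -6], "twist": 0, "gripper": 203}
    - {"offset": [-8, 0, -9], "twist": 0, "gripper": 203}
    - {"offset": [-11, 0, -12], "twist": 0, "gripper": 203}
    - {"offset": [-14, 0, -15], "twist": 0, "gripper": 203}

```text
t: 16.2
position: [484.1, 145.7, 50.5]
orientation: [0.0, 0.711, 0.703, 0.0]
ft_force: [0.2, 1.6, 0.1]
opening: 0.203
```

Request:
send_rows:
  steps:
    - {"offset": [0, 0, 0], "twist": 0, "gripper": 203}
    - {"offset": [-3, 0, -2.5], "twist": 0, "gripper": 203}
    - {"offset": [-6, 0, -5], "twist": 0, "gripper": 203}
    - {"offset": [-9, 0, -7.5], "twist": 0, "gripper": 203}
    - {"offset": [-12, 0, -10], "twist": 0, "gripper": 203}

```text
t: 16.7
position: [483.8, 133.5, 60.2]
orientation: [0.0, 0.711, 0.703, -0.0]
ft_force: [-0.5, 1.3, -0.6]
opening: 0.208
```

```bash
python3 -c "
from h import *
s=monitor.observe()
go([484,150,0],-0.8,s)
im=vision.camera('scene')[:,:,::-1];cv2.imwrite('pics/s25z.png',cv2.resize(im[110:230,200:360],None,fx=5,fy=5,interpolation=cv2.INTER_CUBIC))
im=vision.camera('wrist')[:,:,::-1];cv2.imwrite('pics/w25z.png',cv2.resize(im[240:390,190:370],None,fx=4.4,fy=4,interpolation=cv2.INTER_CUBIC))
"
```

```text
t 16.7 pos [483.8 133.5  60.2] tooly -0.7 z [ 0. -0. -1.] f [-0.5  1.3 -0.6] open 0.208 j [ 0.2   0.09  1.66 -0.    1.39  0.21]
offset [16.5 -0.  60.2] twist 0.1
```

View pics/s25z.png

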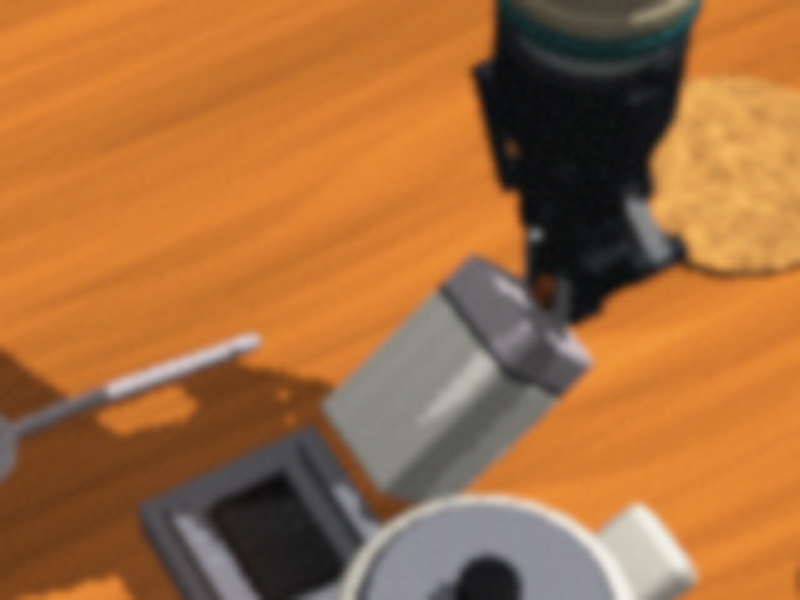

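View pics/w25z.png

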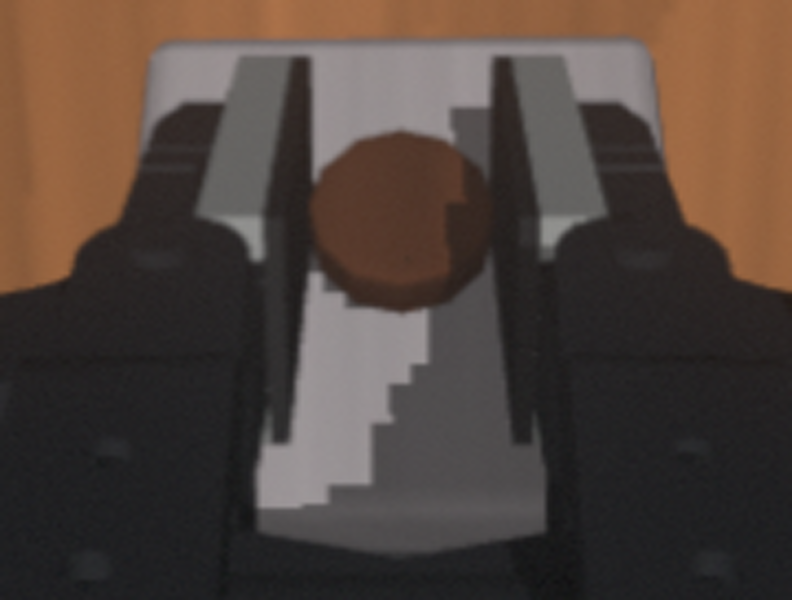

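Now at about 40°. Finishing here would hit the tongue, so I'll tighten the grip, lift, and carry it to the mat to finish there.

Request:
send_rows:
  steps:
    - {"offset": [0, 0, 0], "twist": 0, "gripper": 255}
    - {"offset": [0, 0, 0], "twist": 0, "gripper": 255}
    - {"offset": [0, 0, -10], "twist": 0, "gripper": 255}
    - {"offset": [5, 0, -25], "twist": 0, "gripper": 255}
    - {"offset": [20, -5, -40], "twist": 0, "gripper": 255}

```text
t: 17.3
position: [478.9, 153.2, 100.3]
orientation: [-0.0, 0.712, 0.702, -0.001]
ft_force: [0.1, 0.7, -2.2]
opening: 0.171
```

Request:
send_rows:
  steps:
    - {"offset": [25, -6, 0], "twist": 0, "gripper": 255}
    - {"offset": [55, -14, 0], "twist": 0, "gripper": 255}
    - {"offset": [85, -22, 0], "twist": 0, "gripper": 255}
    - {"offset": [115, -30, 0], "twist": 0, "gripper": 255}
    - {"offset": [145, -38, 0], "twist": 0, "gripper": 255}

```text
t: 17.8
position: [442.1, 300.4, 100.1]
orientation: [0.0, 0.711, 0.703, -0.0]
ft_force: [0.2, -0.6, -3.1]
opening: 0.171
```

Request:
send_rows:
  steps:
    - {"offset": [25, -7, 0], "twist": 0, "gripper": 255}
    - {"offset": [50, -14, 0], "twist": 0, "gripper": 255}
    - {"offset": [75, -21, 0], "twist": 0, "gripper": 255}
    - {"offset": [90, -26, 0], "twist": 0, "gripper": 255}
    - {"offset": [95, -27, 0], "twist": 0, "gripper": 255}

```text
t: 18.3
position: [416.1, 395.7, 99.8]
orientation: [0.0, 0.711, 0.704, -0.0]
ft_force: [-0.2, -0.0, -2.4]
opening: 0.174
```

```bash
python3 -c "
from h import *
s=monitor.observe()
go([413,394,66],-0.8,s)
im=vision.camera('scene')[:,:,::-1];cv2.imwrite('pics/s26z.png',cv2.resize(im[60:180,260:420],None,fx=5,fy=5,interpolation=cv2.INTER_CUBIC))
im=vision.camera('top')[:,:,::-1];cv2.imwrite('pics/t26z.png',im)
"
```

```text
t 18.3 pos [416.1 395.7  99.8] tooly -0.6 z [-0.001 -0.001 -1.   ] f [-0.2 -0.  -2.4] open 0.174 j [ 0.7   0.25  1.4  -0.    1.49  0.71]
offset [-1.7 -3.1 33.8] twist 0.2
```

View pics/s26z.png

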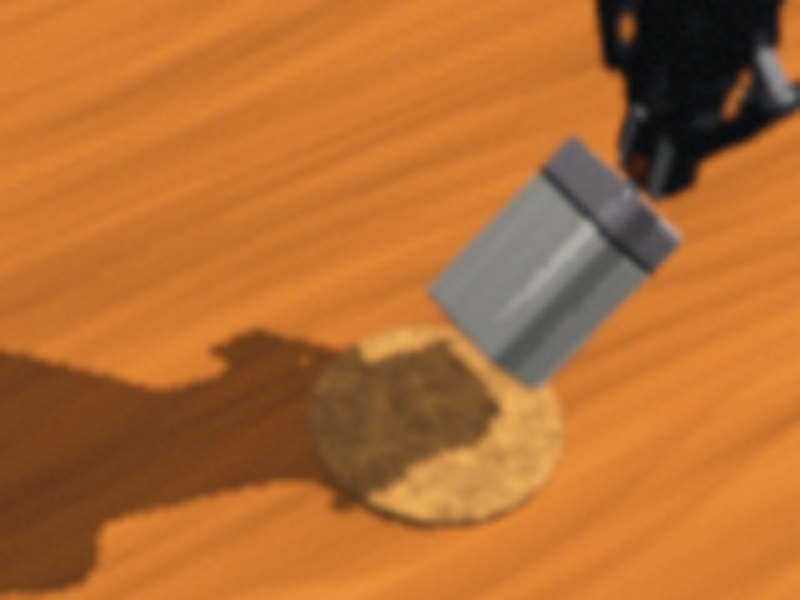

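View pics/t26z.png

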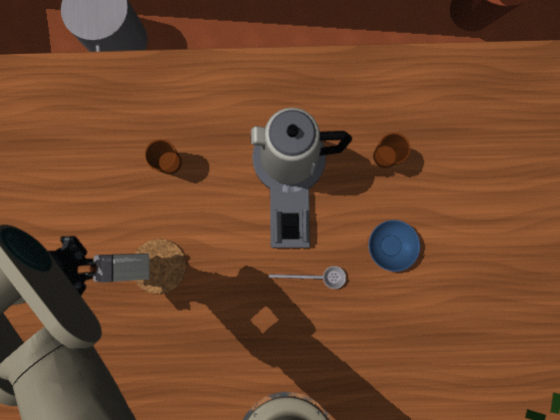

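Request:
send_rows:
  steps:
    - {"offset": [-1, -2, 10], "twist": 0, "gripper": 255}
    - {"offset": [-2, -3, 20], "twist": 0, "gripper": 255}
    - {"offset": [-2, -3, 28], "twist": 0, "gripper": 255}
    - {"offset": [-2, -3, 33], "twist": 0, "gripper": 255}
    - {"offset": [-2, -3, 33], "twist": 0, "gripper": 255}

```text
t: 18.9
position: [413.7, 392.2, 66.1]
orientation: [0.0, 0.711, 0.703, -0.001]
ft_force: [0.7, 0.3, -1.8]
opening: 0.172
```

Request:
send_rows:
  steps:
    - {"offset": [0, 0, 0], "twist": 0, "gripper": 207}
    - {"offset": [0, 0, 0], "twist": 0, "gripper": 205}
    - {"offset": [0, 0, 0], "twist": 0, "gripper": 204}
    - {"offset": [0, 0, 0], "twist": 0, "gripper": 203}

```text
t: 19.3
position: [414.0, 392.8, 67.2]
orientation: [0.0, 0.711, 0.703, 0.0]
ft_force: [0.5, -0.1, -2.3]
opening: 0.203
```

Request:
send_rows:
  steps:
    - {"offset": [-5, 0, -3.5], "twist": 0, "gripper": 203}
    - {"offset": [-10, 0, -6.5], "twist": 0, "gripper": 203}
    - {"offset": [-15, 0, -9], "twist": 0, "gripper": 203}
    - {"offset": [-20, 0, -11.5], "twist": 0, "gripper": 203}
    - {"offset": [-25, 0, -13.5], "twist": 0, "gripper": 203}

```text
t: 19.8
position: [413.8, 367.5, 81.2]
orientation: [0.0, 0.711, 0.703, 0.001]
ft_force: [-0.1, 1.2, 1.4]
opening: 0.206
```

Request:
send_rows:
  steps:
    - {"offset": [-5, 0, -2], "twist": 0, "gripper": 203}
    - {"offset": [-10, 0, -3.5], "twist": 0, "gripper": 203}
    - {"offset": [-15, 0, -5], "twist": 0, "gripper": 203}

```text
t: 20.1
position: [413.5, 352.4, 85.9]
orientation: [0.0, 0.711, 0.703, 0.0]
ft_force: [0.9, 0.4, 1.8]
opening: 0.202
```

```bash
python3 -c "
from h import *
s=monitor.observe()
go([413,394,66],-0.8,s)
im=vision.camera('scene')[:,:,::-1];cv2.imwrite('pics/s27z.png',cv2.resize(im[60:180,260:420],None,fx=5,fy=5,interpolation=cv2.INTER_CUBIC))
"
```

```text
t 20.1 pos [413.5 352.4  85.9] tooly -0.7 z [ 0.001  0.    -1.   ] f [0.9 0.4 1.8] open 0.202 j [ 0.64  0.18  1.51 -0.    1.45  0.65]
offset [41.6 -1.  19.9] twist 0.1
```

View pics/s27z.png

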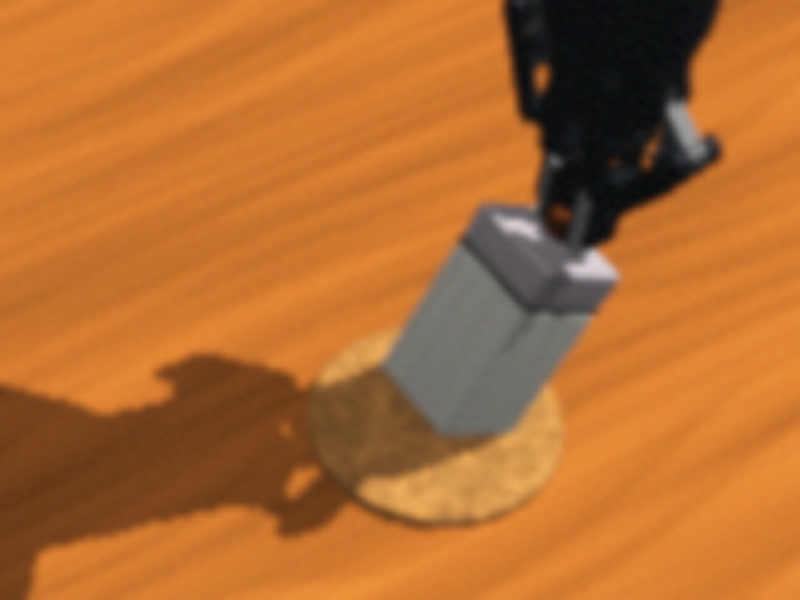

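Request:
send_rows:
  steps:
    - {"offset": [-6, 0, -1.5], "twist": 0, "gripper": 203}
    - {"offset": [-12, 0, -3], "twist": 0, "gripper": 203}
    - {"offset": [-18, 0, -4], "twist": 0, "gripper": 203}
    - {"offset": [-24, 0, -4.5], "twist": 0, "gripper": 203}

```text
t: 20.55
position: [412.8, 327.9, 89.5]
orientation: [0.0, 0.711, 0.703, -0.001]
ft_force: [0.3, 0.5, -2.0]
opening: 0.204
```

Request:
send_rows:
  steps:
    - {"offset": [-6, 0, 0], "twist": 0, "gripper": 203}
    - {"offset": [-12, 0, 0.5], "twist": 0, "gripper": 203}
    - {"offset": [-18, 0, 1], "twist": 0, "gripper": 203}

```text
t: 20.85
position: [412.8, 310.2, 88.8]
orientation: [0.0, 0.711, 0.703, -0.0]
ft_force: [1.2, -0.9, -1.5]
opening: 0.208
```

```bash
python3 -c "
from h import *
s=monitor.observe()
go([413,297,86],-0.8,s)
im=vision.camera('scene')[:,:,::-1];cv2.imwrite('pics/s28z.png',cv2.resize(im[60:180,260:420],None,fx=5,fy=5,interpolation=cv2.INTER_CUBIC))
im=vision.camera('wrist')[:,:,::-1];cv2.imwrite('pics/w28.png',im)
"
```

```text
t 20.85 pos [412.8 310.2  88.8] tooly -0.7 z [-0. -0. -1.] f [ 1.2 -0.9 -1.5] open 0.208 j [ 0.57  0.1   1.59 -0.    1.45  0.58]
offset [-13.2   0.3   2.8] twist 0.1
```

View pics/s28z.png

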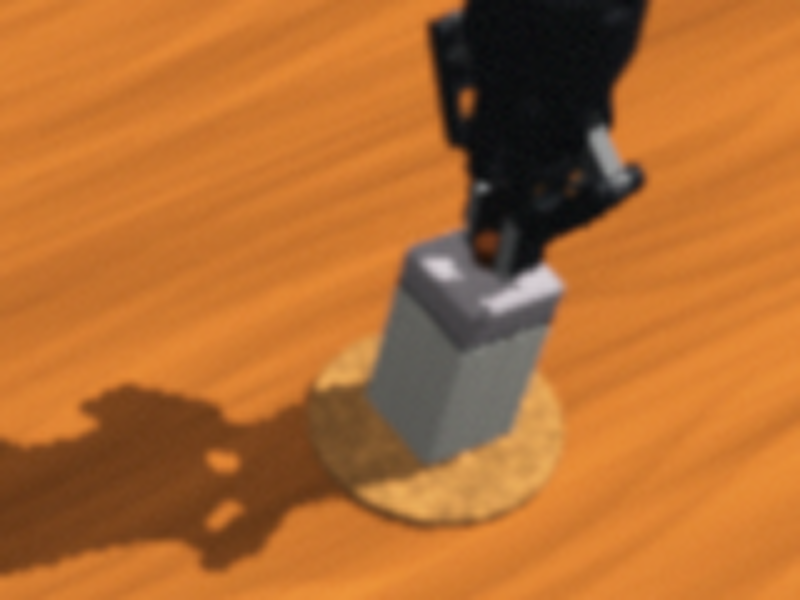

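View pics/w28.png

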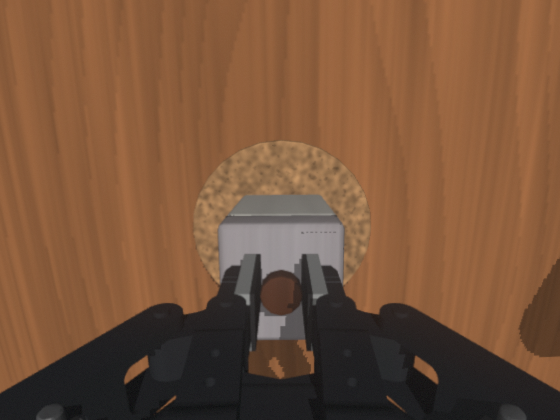

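Request:
send_rows:
  steps:
    - {"offset": [-4, 0, 0.5], "twist": 0, "gripper": 203}
    - {"offset": [-8, 0, 1.5], "twist": 0, "gripper": 203}
    - {"offset": [-11, 0, 3], "twist": 0, "gripper": 203}
    - {"offset": [-11, 0, 4], "twist": 0, "gripper": 203}

```text
t: 21.35
position: [413.7, 299.5, 86.2]
orientation: [0.001, 0.711, 0.703, 0.001]
ft_force: [0.3, -2.8, 7.9]
opening: 0.205
```

```bash
python3 -c "
from h import *
s=monitor.observe()
go([413,297,86],-0.8,s)
im=vision.camera('scene')[:,:,::-1];cv2.imwrite('pics/s29z.png',cv2.resize(im[60:180,260:420],None,fx=5,fy=5,interpolation=cv2.INTER_CUBIC))
im=vision.camera('wrist')[:,:,::-1];cv2.imwrite('pics/w29.png',im)
"
```

```text
t 21.35 pos [413.7 299.5  86.2] tooly -0.7 z [ 0.003  0.    -1.   ] f [ 0.3 -2.8  7.9] open 0.205 j [ 0.55  0.09  1.61 -0.    1.44  0.57]
offset [-2.5 -0.7  0.2] twist 0.1
```

View pics/s29z.png

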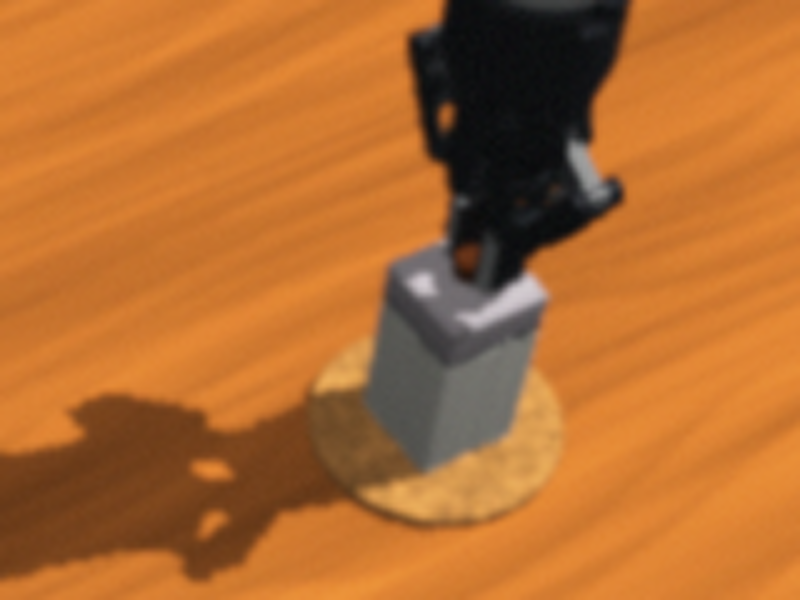

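View pics/w29.png

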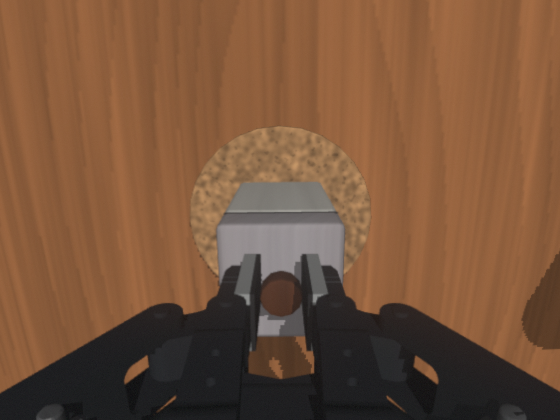

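```bash
python3 -c "
from h import *
s=monitor.observe();c=cam('wrist',s)
print('bot edge',ray(c,[(242,182),(325,182)],6).round(1),'lid',ray(c,[(220,214),(342,214)],106).round(1),'knob',ray(c,[(281,293)],119).round(1))
im=cv2.imread('pics/w29.png');hsv=cv2.cvtColor(im,cv2.COLOR_BGR2HSV)
print('mat extremes',ray(c,[(281,127),(190,212),(370,212)],6).round(1))
"
```

```text
bot edge [[387.2 319.2   6. ]
 [444.6 318.6   6. ]] lid [[388.4 326.  106. ]
 [439.7 325.4 106. ]] knob [[413.7 295.8 119. ]]
mat extremes [[414.6 356.2   6. ]
 [349.3 298.1   6. ]
 [477.1 296.5   6. ]]
```

Request:
send_rows:
  steps:
    - {"offset": [-2, 0, -1], "twist": 0, "gripper": 203}
    - {"offset": [-4, 0, -1], "twist": 0, "gripper": 203}
    - {"offset": [-5, 0, -1], "twist": 0, "gripper": 203}
    - {"offset": [-5, 0, -1], "twist": 0, "gripper": 203}

```text
t: 21.85
position: [412.7, 295.0, 86.3]
orientation: [-0.0, 0.711, 0.703, 0.0]
ft_force: [-1.5, 2.0, 2.3]
opening: 0.203
```

```bash
python3 -c "
from h import *
s=monitor.observe()
go([413,297,86],-0.8,s)
im=vision.camera('wrist')[:,:,::-1];cv2.imwrite('pics/w30.png',im)
"
```

```text
t 21.85 pos [412.7 295.   86.3] tooly -0.7 z [ 0.     0.001 -1.   ] f [-1.5  2.   2.3] open 0.203 j [0.55 0.08 1.62 0.   1.44 0.56]
offset [2.  0.2 0.3] twist 0.1
```

View pics/w30.png

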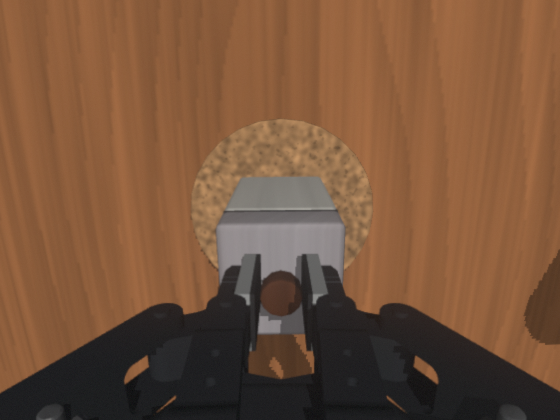

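```bash
python3 -c "
from h import *
s=monitor.observe();c=cam('wrist',s)
print('bot edge',ray(c,[(281,177)],6).round(1),'lid',ray(c,[(281,212)],106).round(1),'knob',ray(c,[(281,293)],119).round(1),'mat',ray(c,[(281,121),(191,205),(372,205)],6).round(1))
"
```

```text
bot edge [[413.2 317.6   6. ]] lid [[413.3 321.8 106. ]] knob [[412.9 291.  119. ]] mat [[413.6 355.3   6. ]
 [349.4 298.4   6. ]
 [477.2 296.9   6. ]]
```

Request:
send_rows:
  steps:
    - {"offset": [0, 0, 0], "twist": 0, "gripper": 201}
    - {"offset": [0, 0, 0], "twist": 0, "gripper": 198}
    - {"offset": [0, 0, 0], "twist": 0, "gripper": 190}
    - {"offset": [0, 0, 0], "twist": 0, "gripper": 150}
    - {"offset": [0, 0, 0], "twist": 0, "gripper": 120}

```text
t: 22.4
position: [412.7, 294.6, 85.8]
orientation: [0.0, 0.711, 0.703, -0.0]
ft_force: [-0.5, 0.8, 0.2]
opening: 0.524
```

Released. I'll rise straight up and check.

Request:
send_rows:
  steps:
    - {"offset": [0, 0, -10], "twist": 0, "gripper": 110}
    - {"offset": [0, 0, -30], "twist": 0, "gripper": 110}
    - {"offset": [0, 0, -60], "twist": 0, "gripper": 110}
    - {"offset": [0, 0, -100], "twist": 0, "gripper": 110}
    - {"offset": [0, -20, -130], "twist": 0, "gripper": 110}

```text
t: 22.9
position: [393.7, 294.9, 219.0]
orientation: [0.0, 0.712, 0.702, 0.001]
ft_force: [0.1, 0.9, -0.2]
opening: 0.571
```

Request:
send_rows:
  steps:
    - {"offset": [-45, 10, 0], "twist": 0, "gripper": 255}
    - {"offset": [-90, 20, 0], "twist": 0, "gripper": 255}
    - {"offset": [-135, 30, 0], "twist": 0, "gripper": 255}
    - {"offset": [-180, 40, 0], "twist": 0, "gripper": 255}

```text
t: 23.3
position: [430.6, 113.0, 217.0]
orientation: [0.001, 0.711, 0.703, 0.001]
ft_force: [1.3, 0.0, 0.5]
opening: -0.004
```

```bash
python3 -c "
from h import *
s=monitor.observe()
go([470,-21,120],-0.8,s)
im=vision.camera('scene')[:,:,::-1];cv2.imwrite('pics/s31.png',im);cv2.imwrite('pics/s31z.png',cv2.resize(im[60:180,260:420],None,fx=5,fy=5,interpolation=cv2.INTER_CUBIC))
im=vision.camera('top')[:,:,::-1];cv2.imwrite('pics/t31.png',im)
"
```

```text
t 23.3 pos [430.6 113.  217. ] tooly -0.6 z [ 0.002  0.    -1.   ] f [1.3 0.  0.5] open -0.004 j [ 0.17 -0.18  1.61 -0.    1.71  0.18]
offset [-133.5   40.7   97.1] twist 0.2
```

View pics/s31z.png

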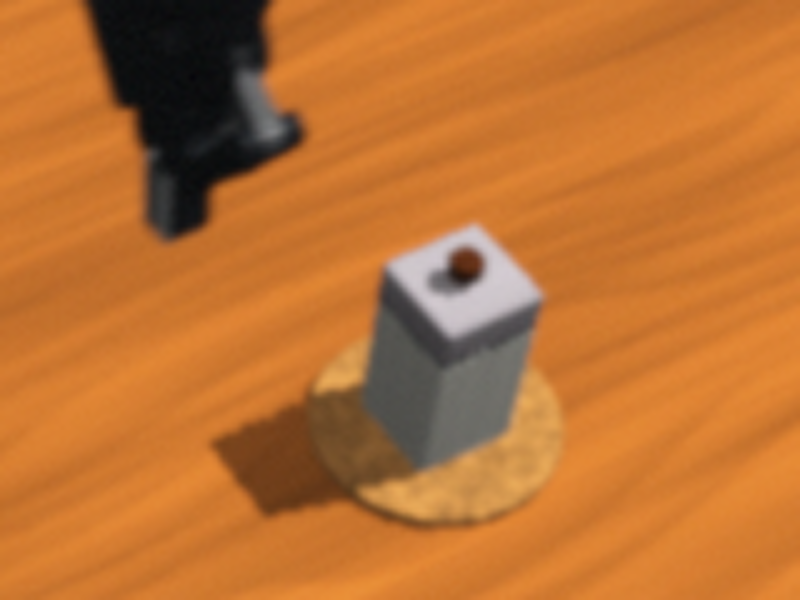

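View pics/t31.png

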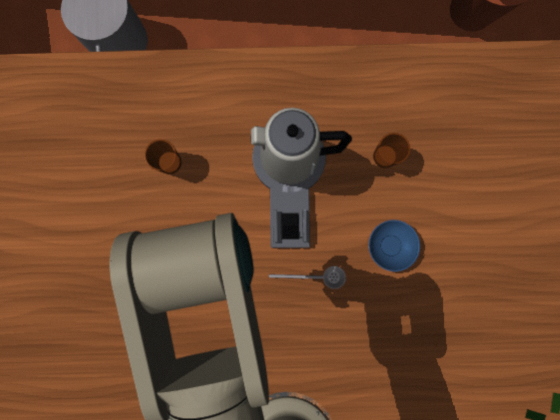

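```bash
python3 -c "
from h import *
cs=cam('scene');z=lambda p:np.array(p)/5+[260,60]
print('knob top',ray(cs,[z((466,257))],119).round(1))
L=ray(cs,[z((385,268)),z((475,226)),z((543,298)),z((448,345))],106);print(L.round(1).tolist(),L.mean(0))
B=ray(cs,[z((368,402)),z((420,470)),z((510,432))],6);print(B.round(1).tolist(),(B[0]+B[2])/2)
print('mat',ray(cs,[z((308,415)),z((563,440))],6),ray(cs,[z((440,522))],6))
"
```

```text
knob top [[414.4 289.8 119. ]]
[[391.6, 261.9, 106.0], [390.4, 314.9, 106.0], [444.2, 314.9, 106.0], [446.0, 259.3, 106.0]] [418.02880942 287.74438098 106.        ]
[[389.0, 267.7, 6.0], [438.8, 264.9, 6.0], [441.5, 318.6, 6.0]] [415.2185174  293.13696508   6.        ]
mat [[380.83791681 236.4062061    6.        ]
 [459.1639995  338.72312731   6.        ]] [[470.68504827 254.46484351   6.        ]]
```

Request:
send_rows:
  steps:
    - {"offset": [-40, 12, 0], "twist": 0, "gripper": 255}
    - {"offset": [-80, 24, 15], "twist": 0, "gripper": 255}
    - {"offset": [-115, 36, 45], "twist": 0, "gripper": 255}
    - {"offset": [-133, 45, 75], "twist": 0, "gripper": 255}
    - {"offset": [-133, 45, 90], "twist": 0, "gripper": 255}

```text
t: 23.9
position: [473.6, -20.6, 123.8]
orientation: [-0.001, 0.712, 0.702, -0.001]
ft_force: [0.9, 0.5, 0.7]
opening: 0.005
```

```bash
python3 -c "
from h import *
s=monitor.observe();c=cam('wrist',s)
go([475,-21,60],-0.8,s)
im=vision.camera('wrist')[:,:,::-1];cv2.imwrite('pics/w32.png',im)
print(proj(c,[[499,-21,22],[480,-21,32],[471,-21,34],[449,25,22],[449,-67,22]]).round(0))
"
```

```text
t 23.9 pos [473.6 -20.6 123.8] tooly -0.8 z [-0.003 -0.    -1.   ] f [0.9 0.5 0.7] open 0.005 j [-0.12 -0.05  1.67 -0.    1.52 -0.11]
offset [-0.3  1.6 63.8] twist -0.0
[[314. 201.]
 [290. 205.]
 [278. 206.]
 [247. 141.]
 [251. 257.]]
```

View pics/w32.png

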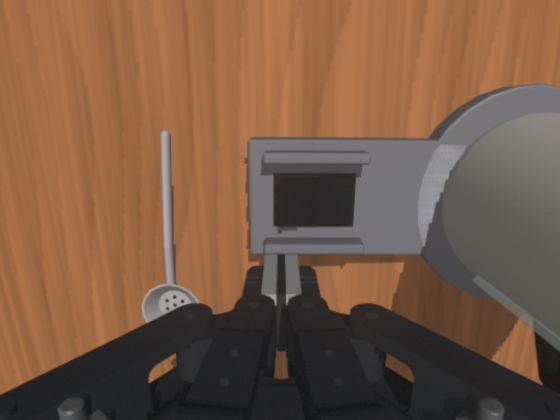

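Request:
send_rows:
  steps:
    - {"offset": [0, 3, 40], "twist": 0, "gripper": 255}
    - {"offset": [0, 3, 75], "twist": 0, "gripper": 255}
    - {"offset": [0, 3, 95], "twist": 0, "gripper": 255}
    - {"offset": [0, 3, 103], "twist": 0, "gripper": 255}
    - {"offset": [0, 3, 105], "twist": 0, "gripper": 255}

```text
t: 24.45
position: [477.3, -18.5, 21.4]
orientation: [0.0, 0.711, 0.703, 0.0]
ft_force: [0.8, -1.2, 1.2]
opening: 0.001
```

Request:
send_rows:
  steps:
    - {"offset": [0, 0, 3], "twist": 0, "gripper": 255}
    - {"offset": [0, 0, 6], "twist": 0, "gripper": 255}

```text
t: 24.65
position: [478.2, -19.0, 16.4]
orientation: [0.001, 0.711, 0.703, 0.001]
ft_force: [0.2, -0.9, -0.2]
opening: 0.002
```

Request:
send_rows:
  steps:
    - {"offset": [0, 0, 3], "twist": 0, "gripper": 255}
    - {"offset": [0, 0, 6], "twist": 0, "gripper": 255}

```text
t: 24.85
position: [477.3, -19.1, 9.5]
orientation: [0.0, 0.711, 0.703, 0.0]
ft_force: [-1.5, 0.3, 3.0]
opening: -0.003
```

Request:
send_rows:
  steps:
    - {"offset": [0, 0, 2], "twist": 0, "gripper": 255}
    - {"offset": [0, 0, 4], "twist": 0, "gripper": 255}

```text
t: 25.05
position: [477.0, -19.1, 5.0]
orientation: [0.0, 0.711, 0.703, -0.0]
ft_force: [-1.5, 0.2, 2.6]
opening: 0.003
```

The rocker is moving at about 3 N. I'll keep going until it reaches the stop.

Request:
send_rows:
  steps:
    - {"offset": [0, 0, 1.5], "twist": 0, "gripper": 255}
    - {"offset": [0, 0, 3], "twist": 0, "gripper": 255}

```text
t: 25.25
position: [477.2, -19.1, 3.8]
orientation: [-0.0, 0.711, 0.703, -0.0]
ft_force: [-13.7, 0.2, 26.2]
opening: 0.0
```

Request:
send_rows:
  steps:
    - {"offset": [0, 0, 1.5], "twist": 0, "gripper": 255}
    - {"offset": [0, 0, 2.5], "twist": 0, "gripper": 255}

```text
t: 25.45
position: [477.4, -19.1, 3.5]
orientation: [-0.0, 0.711, 0.703, -0.0]
ft_force: [-23.0, 2.3, 43.6]
opening: 0.001
```

The rocker has hit its stop. Retreating upward to check.

Request:
send_rows:
  steps:
    - {"offset": [0, 0, -10], "twist": 0, "gripper": 255}
    - {"offset": [0, 0, -40], "twist": 0, "gripper": 255}
    - {"offset": [0, 0, -80], "twist": 0, "gripper": 255}
    - {"offset": [0, -10, -120], "twist": 0, "gripper": 255}
    - {"offset": [0, -20, -150], "twist": 0, "gripper": 255}

```text
t: 25.95
position: [457.4, -18.9, 152.0]
orientation: [0.001, 0.711, 0.703, 0.001]
ft_force: [0.4, -0.4, 0.5]
opening: 0.001
```

Request:
send_rows:
  steps:
    - {"offset": [10, -40, -10], "twist": 0, "gripper": 255}
    - {"offset": [15, -80, -20], "twist": 0, "gripper": 255}
    - {"offset": [15, -100, -20], "twist": 0, "gripper": 255}

```text
t: 26.25
position: [356.1, -2.2, 170.7]
orientation: [0.001, 0.711, 0.703, 0.001]
ft_force: [0.1, 0.5, -0.1]
opening: -0.003
```

```bash
python3 -c "
from h import *
s=monitor.observe()
go([475,-21,60],-0.8,s)
im=vision.camera('scene')[:,:,::-1];cv2.imwrite('pics/s33.png',im);cv2.imwrite('pics/s33z.png',cv2.resize(im[180:260,220:300],None,fx=7,fy=7,interpolation=cv2.INTER_CUBIC))
im=vision.camera('top')[:,:,::-1];cv2.imwrite('pics/t33.png',im)
im=vision.camera('wrist')[:,:,::-1];cv2.imwrite('pics/w33.png',im)
"
```

```text
t 26.25 pos [356.1  -2.2 170.7] tooly -0.6 z [ 0.003 -0.    -1.   ] f [ 0.1  0.5 -0.1] open -0.003 j [-0.11 -0.44  1.91  0.    1.68 -0.1 ]
offset [-17.4 118.8 111. ] twist 0.2
```

View pics/s33.png

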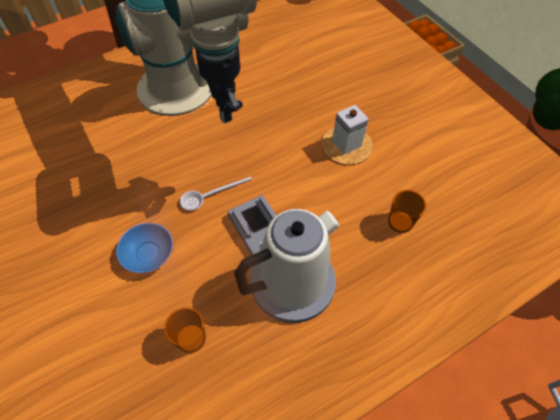

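View pics/s33z.png

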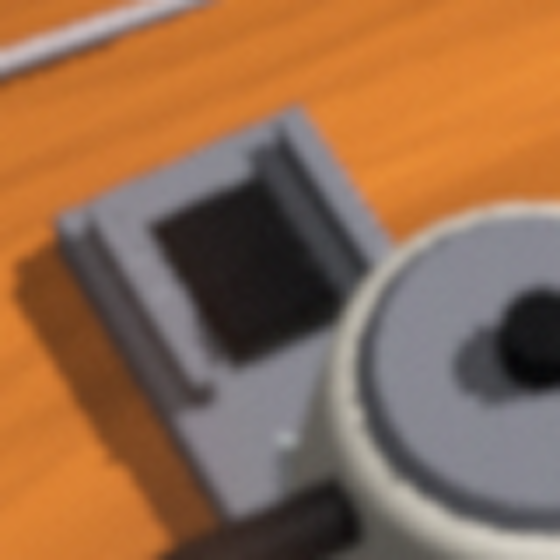

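View pics/w33.png

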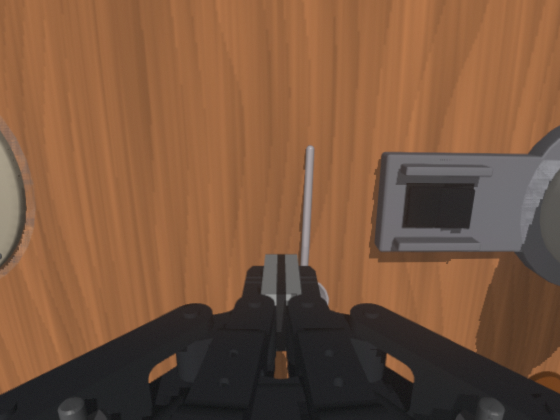

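View pics/t33.png

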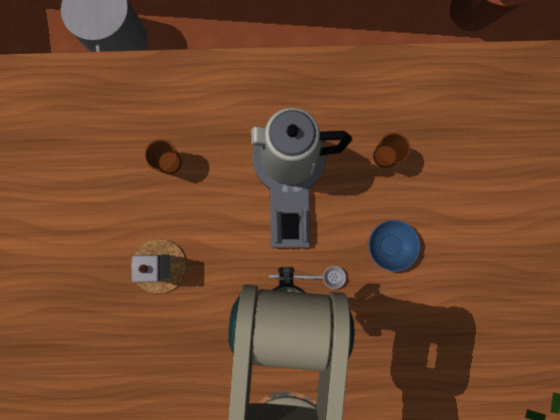

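```bash
python3 -c "
from h import *
cs=cam('scene')
f=lambda P:((proj(cs,P)-[220,180])*7).round(0).tolist()
print('outer end on',f([[471,-39,26.5],[471,-3,26.5]]),'off',f([[472.4,-39,35.3],[472.4,-3,35.3]]))
print('inner end on',f([[525.6,-39,35.3],[525.6,-3,35.3]]),'off',f([[527,-39,26.5],[527,-3,26.5]]))
im=cv2.imread('pics/s31.png');cv2.imwrite('pics/s31r.png',cv2.resize(im[180:260,220:300],None,fx=7,fy=7,interpolation=cv2.INTER_CUBIC))
"
```

```text
outer end on [[152.0, 219.0], [251.0, 171.0]] off [[153.0, 207.0], [252.0, 159.0]]
inner end on [[234.0, 333.0], [336.0, 283.0]] off [[238.0, 351.0], [338.0, 300.0]]
```

View pics/s31r.png

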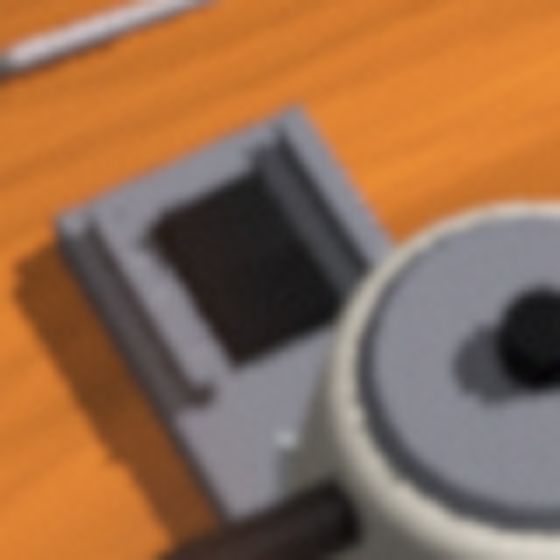

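```bash
python3 -c "
from h import *
a=cv2.imread('pics/top0.png');b=cv2.imread('pics/t33.png')
for n,(y0,y1,x0,x1) in dict(dish=(215,277,365,425),cupA=(135,180,140,190),cupB=(130,175,368,415),spoonbowl=(264,292,320,350)).items(): print(n,cv2.absdiff(a,b)[y0:y1,x0:x1].mean().round(2))
arm.job_done();print(monitor.observe()['t'])
"
```

```text
dish 3.43
cupA 3.12
cupB 2.82
spoonbowl 4.19
the job is handed in; nothing more can be done
the job is handed in; nothing more can be done
```

The canister is standing upright, knob up, on the cork mat, and the kettle's rocker has been pressed down to its stop. I handed the job in at about 26.4 s of the 51 s allowed.

**How it went:** The tool could only point down, so I gripped the canister by its knob and lifted it off the switch. I then eased the grip until the canister pivoted upright with its bottom edge resting first on the table and then on the mat. After releasing it, I pressed the outer end of the rocker with the closed fingertips.

**Last checks:**
- **Canister:** it measured about 2–3 mm from the mat's centre. It looked upright in the scene view after release, and it was still standing in the last pictures.
- **Rocker:** it moved at about 3 N over roughly 6 mm, then stopped hard. The scene view afterwards shows the outer end lowered.
- **Cups, dish and spoon:** the before-and-after top pictures show no visible shift.
- **Robot:** clear of everything when I handed in.

**What disagreed or went wrong:**
- **Fingertip position:** the real fingertips sit about 25 mm behind the reported tool point, not 14 mm ahead of it as documented. I worked from the camera and contact instead.
- **Failed attempt:** I first tried turning the canister by pushing it against the switch tongue at about 21 N. That only slid the knob deeper into the pads, so I laid the canister down and gripped it again.
- **Lid contact:** early on, the fingers touched the lid at about 8 N.
- **Rocker press:** the wrist force reached about 50 N through the fingertips at the stop (44 N vertical). That is under the 120 N wrist limit. I took the 40 N limit as covering only the arm and gripper body.

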